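# Brake the carriage, seat the die slide, release

## Robot

A 7-joint arm with a two-finger parallel gripper is mounted at the origin on a cart in front of the work surface, level with it; the furniture and walls round the work are solid. World frame = base frame: x ahead of the robot, y to its left, z up, the work surface at z = 0. Lengths are in mm, angles in rad, forces in N, time in s.
With the tool pointing down it reaches from about 400 to 900 mm from the base axis. Payload 5.6 kg.
Tool frame: the origin (TCP) lies midway between the tips of the shut fingers; the grasp point (between the pads) lies 19 mm behind it; z points along the fingers, y is the direction in which the jaws open and shut (so a half turn about z gives the same grasp; the last joint's range is limited). The gripper opens to 92 mm and grips with 3 to 60 N. Pads are 20 mm wide; open, the fingers measure 128 mm over their backs; the gripper's body (75 mm by 189 mm) begins 69 mm behind the grasp point.
Start: joints at [1.288, 0.468, -0.012, 1.603, 0.006, 1.071, -0.056], TCP at [154.337, -631.418, 214.592] pointing down, gripper open.
Joint ranges: [-2.53, 2.53], [-0.31, 2.02], [-1.57, 1.55], [0.28, 2.44], [-1.29, 4.43], [0.15, 1.84], [-2.92, 2.92]. Speed limits (rad/s): [2.57, 2.57, 3.14, 3.14, 3.14, 3.14, 3.14].

## Interface

Orientations are given as a unit quaternion [x, y, z, w].
In Python, from workcell import get_state, get_image, finish_job, find_in gives the robot as it stands. The module is installed in compiled form; this text tells all that it offers.
- The arm moves only by the tool play_rows, never from a script. Its argument "plan" is a list that holds one entry, the list of rows, each a list of 5 numbers: the shift along the tool's x, y, z in units of 30 mm (1.0 is 30 mm), then the turn about the tool's z in units of 6 degrees (1.0 is 6 degrees), then the opening, from -1 (shut) to 1 (fully open), so that 0 is half open. In form: [[[x, y, z, twist, grip], ...]]. A call has 1 to 20 rows; each row shifts and turns the commanded pose from where the row before left it, along the tool's axes as they then stand; what a row does not reach is not made up. A row lasts 1/12 s, in which the tool goes at most 41.7 mm and 7.16 degrees, less where a joint would pass 70% of its speed; a pose out of reach is approached as far as the arm can. A call is refused whole if a number of a shift passes 1 or a number of a turn 1, either way. A call with a gripper value outside its range is refused whole. The fingers move at their own pace and stop on an object; "squeeze" is the grip in N (left out, the last holds). Time passes only in rows, so rows that do not move let the fingers close. It gives the time, the measured TCP pose, the force and the opening at its end, in the units of the state.
- get_state(): the state, without advancing time (a new reading comes with each control period).
- get_image(name): name is "scene" or "top" or "wrist"; returns a dict with "frame" (400x640x3 uint8, red, green, blue), "camera_matrix" (3x3 intrinsics, pixels), "R" (3x3) and "t" (3): a world point X has camera coordinates R X + t; the wrist camera has in their place "tool_from_camera" (4x4, takes a point from camera to tool coordinates, whose origin is the TCP and whose axes are the flange's). Camera axes: x right, y down, z forward; pixel columns grow to the right and rows downward; lengths in mm; the calibration is good to about 2 mm. A picture is of the moment at which its call begins: read the wrist's pose just before it. There is no depth.
- finish_job(): hands the job in, once; it reports no verdict.
Trained networks look in a picture, given as the dict that the camera call returned (one of the last four; its "shot" number tells which), for a name from the list of things; names that differ only in an ending like _2 or _b are one class to them, and where a whole thing is asked for, a point or a joint stands for the part that bears it (a point fixed in the world has none). Each returns a list of dicts, best first, with "conf" (0 to 1); they miss things now and then, are a little off and sometimes report something else, mostly with a low value. They report only what shows in the picture. A call takes as long as a camera call.
- find_in(picture, thing): "box" ([centre column, centre row, width, height] in pixels, round what is visible of it).
The state is a dict: "clock": time; "joint_pos": joint angles; "qd": joint speeds; "effort": joint torques, N m; "eef_pos": TCP position; "tool_rot": TCP orientation; "contact_force": force on the tool from outside, world axes, zero at the start; "ft_torque": the same for the moment, N m; "opening": finger opening in mm.
Only numpy, scipy, OpenCV 4.12 (cv2) and the standard library are available. Lean on these libraries where they do the work, as an engineer would, in place of code of your own. Each camera call takes 0.05 s, during which the arm holds its last target.

## Task

Push the rubber-padded brake lever on the guide carriage down firmly until its shoe grips (about 14 newtons on the pad; more than about 20 crushes the shoe). Then push the stiff die slide fully home into the carriage while the brake holds it, and finally flick the lever all the way back up to release the brake. The carriage must stay where it stands throughout, and the loose things lying round about are to be left alone.

Things in the scene. Friction and masses are not known exactly. Their poses are not given: they have to be found in the camera images.
- guide_bed: fixed grey bed plate with two steel rails, 400 x 100 x 12 mm (rails 25 mm, end blocks 37 mm high); origin at the centre of its underside, on the table; x axis along the rails, the way the die slide is pushed home, z up
- carriage_mid (a point): point on the carriage (aluminium block 150 mm long, 92 mm wide, running freely along the rails, about 1 N of drag): the middle of its deck, 40 mm above the table. Its side cheeks reach 68 mm high; the clicker die lying in the slide reaches 77 mm
- carriage (a joint): position of the carriage along the rails in m, growing along the bed's x axis; it has at least 60 mm of run either way at the start
- lever_hinge (a point): hinge axis of the brake lever, at the carriage's +x end, 86 mm ahead of carriage_mid and 30 mm above the table; the axis runs along the bed's y
- lever_pad (a point): centre of the upper face of the rubber pad (38 mm long outward, 24 mm wide along the bed's y, 12 mm thick) at the lever's free end, 100 mm from the hinge axis, about which it swings. Fully up it is 119 mm above the table and 46 mm ahead (bed's x) of the hinge, sloping up outward 0.3 rad; locked, 60 to 80 mm above the table and about 90 mm ahead, sloping down 0.3 to 0.5 rad. Clear space on both sides
- brake_lever (a joint): lever angle in rad, 0 = fully up (released), growing as it is pushed down. Stiff hinge (at the pad 10 N when up to 5 N when down, either way), stays where left. The shoe meets the strip between 0.45 and 0.75 rad (unknown wear: the angle does not tell whether it grips); past that the pad yields 1 mm per 2 N. Pressed with 12 N or more it holds the carriage against some 15 N; pressed less, less
- brake_shoe: rubber roller shoe, 18 mm diameter, 26 mm wide, sprung under the lever 20 mm outward of the hinge; it grips the steel strip between the rails (top of the strip about 26 mm above the table). Origin 6 mm above the roller's axis when locked. At full up it is clear of the strip
- slide_handle (a point): centre of the outer (-x) face of the die slide's upright front plate, 68 mm above the table; the plate is 60 mm wide (bed's y), 8 mm thick and reaches from 41 to 88 mm above the table (its top 6 mm is a rim that stands out 4 mm further to -x, from 82 mm up)
- die_slide (a joint): how far the die slide stands out of the carriage, m; 0 = fully home against its stop, growing to -x of the bed. Sliding it takes about 7 N, along +x of the bed
- marker_pen: loose marker, 16 x 133 x 16 mm, lying beside the bed; origin centre of its underside. Leave alone
- loose_buckle: loose buckle, 25 x 68 x 7 mm, lying beside the bed; leave alone
- blue_spool: small spool of thread 54 x 74 x 52 mm, standing to the left of the bed; leave alone

How it is judged (in metres and radians):
On the way, in this order (a step that is already met when the one before it is completed fails the run):
1. the brake lever is down and its shoe grips the brake strip with over 15 N (value of joint brake_lever above 0.4 rad and contact force between brake_shoe and anything else above 15 N), for 0.2 s.
2. the die slide is fully home (within 2 mm) with the brake still gripping (value of joint die_slide below 0.002 m and contact force between brake_shoe and anything else above 10 N), for 0.2 s.
At the end, for the whole second after the job is handed in: the brake lever is back up (under 0.25 rad) with its shoe off the strip, the die slide is home within 2 mm, the carriage is at rest within 15 mm of where it started (value of joint brake_lever below 0.25 rad and contact force between brake_shoe and anything else below 0.5 N and value of joint die_slide below 0.002 m and distance of carriage_mid from where it was at the start of the episode below 0.015 m and linear speed of brake_shoe below 0.01 m/s); the robot touches nothing.
It fails at once if the brake shoe is crushed (more than 70 N on the shoe, over 20 N on the pad) (contact force between brake_shoe and anything else above 70 N).
It fails at once if the carriage is shifted more than 15 mm (distance of carriage_mid from where it was at the start of the episode above 0.015 m).
It fails at once if a bystander is moved more than 15 mm (distance of any of marker_pen, loose_buckle, blue_spool from where it was at the start of the episode above 0.015 m).
It also fails if it takes over 72 s, if anything falls off the work surface, if the arm or the gripper's body presses on something with over 40 N, if the wrist force passes 120 N, or if a joint passes its speed limit or range.

## Working session

There is one attempt and no reset: what is moved stays moved. The work goes in short steps, Python scripts to look and compute and a tool call to move; the robot and the scene stay as the last step left them, time stands still between calls to the robot, and variables do not carry over. Pictures are saved under pics/ and viewed, and the job is handed in when it is done.

Besides the shell and the picture viewer there is one more tool, called after "Request:" as a command line: name --argument value ..., lists and objects as JSON in quotes. play_rows: Moves the arm, as the interface text tells. Its arguments: {"type":"object","properties":{"plan":{"type":"array"},"squeeze":{"type":"number"}},"required":["plan"]}

```bash
mkdir -p pics; cat > h.py <<'E'
from workcell import *
import numpy as np, cv2
def save(p,n): cv2.imwrite('pics/'+n+'.png',p['frame'][:,:,::-1])
E
python3 - <<'E'
from h import *
print(get_state())
for c in ['scene','top']:
    p=get_image(c); save(p,c+'0'); print(c,p['camera_matrix'].tolist(),p['R'].tolist(),p['t'].tolist() )
    for n in ['guide_bed','carriage_mid','lever_hinge','lever_pad','brake_shoe','slide_handle','marker_pen','loose_buckle','blue_spool']:
        r=find_in(p,n); print(n,[(np.round(d['box'],1).tolist(),round(d['conf'],2)) for d in r[:2]])
E
```

```text
{'clock': 0.0, 'joint_pos': array([ 1.28797101,  0.46837424, -0.01161457,  1.60363545,  0.0060599 ,
        1.07142656, -0.05632976]), 'qd': array([-0.00021231,  0.00016734, -0.00022254,  0.00072638,  0.00139164,
        0.00099747,  0.00077907]), 'effort': array([ 3.77710842e-05, -5.20555043e+01, -1.32640911e-02, -2.43742293e+01,
       -5.68629114e-02,  1.72506936e-02,  1.85757667e-04]), 'eef_pos': array([ 154.17438905, -630.83178149,  213.63740631]), 'tool_rot': array([ 9.92821937e-01,  1.19598416e-01, -1.93742413e-04, -8.84177777e-04]), 'contact_force': array([-0.21429315, -0.47308403, -0.69567683]), 'ft_torque': array([ 0.00591054, -0.01727761,  0.01417558]), 'opening': 91.50462748776481}
scene [[368.7938002383551, 0.0, 322.5299930699556], [0.0, 368.7938002383551, 194.5638140750049], [0.0, 0.0, 1.0]] [[0.8558198056822147, -0.5169017488848626, -0.0196224922429964], [-0.3735156806555611, -0.5912863644638635, -0.7147492367981373], [0.35785261841499644, 0.6190258614943945, -0.6991054901047863]] [-495.1861091638045, 216.99273754730638, 810.2539259367143]
guide_bed [([374.8, 287.1, 17
[... 631 characters left out ...]
05792, -0.1134131762703362], [0.11325992630118344, 0.037675992439284184, -0.9928507988051203]] [-48.91209043342373, 500.95855224371775, 925.5401049576153]
guide_bed [([423.2, 200.2, 160.9, 95.0], 0.88)]
carriage_mid [([425.8, 199.4, 108.8, 57.4], 0.96)]
lever_hinge [([385.2, 218.4, 27.2, 19.0], 0.7), ([221.7, 215.9, 23.0, 18.0], 0.22)]
lever_pad [([382.2, 218.1, 28.7, 17.1], 0.83), ([444.2, 191.6, 57.9, 44.3], 0.45)]
brake_shoe [([391.3, 214.6, 8.6, 11.4], 0.52)]
slide_handle [([444.3, 190.8, 63.6, 48.0], 0.55)]
marker_pen [([425.5, 170.2, 46.8, 19.5], 0.62)]
loose_buckle [([372.2, 188.8, 22.3, 13.4], 0.64)]
blue_spool [([444.7, 191.8, 62.8, 45.6], 0.34), ([424.9, 200.4, 107.4, 55.5], 0.29)]
```

```bash
python3 - <<'E'
import cv2
a=cv2.imread('pics/top0.png'); cv2.imwrite('pics/top0c.png',cv2.resize(a[130:270,320:520],None,fx=4,fy=4,interpolation=cv2.INTER_CUBIC))
a=cv2.imread('pics/scene0.png'); cv2.imwrite('pics/scene0c.png',cv2.resize(a[200:370,270:470],None,fx=3.5,fy=3.5,interpolation=cv2.INTER_CUBIC))
E
```

```text
(no output)
```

View pics/top0.png

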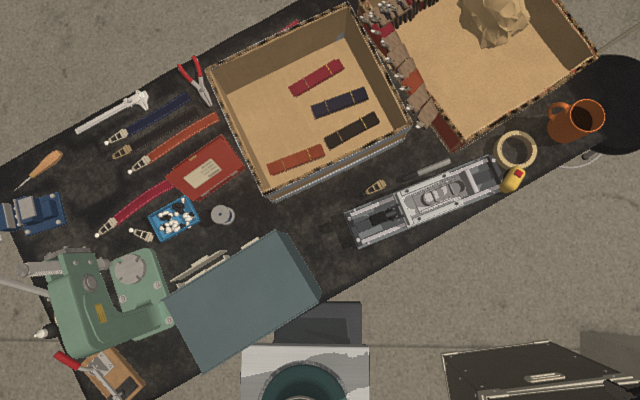

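View pics/top0c.png

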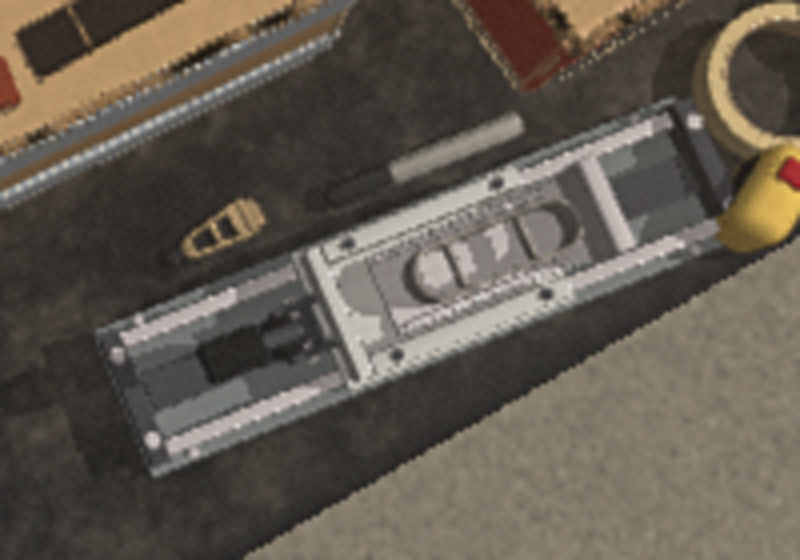

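View pics/scene0c.png

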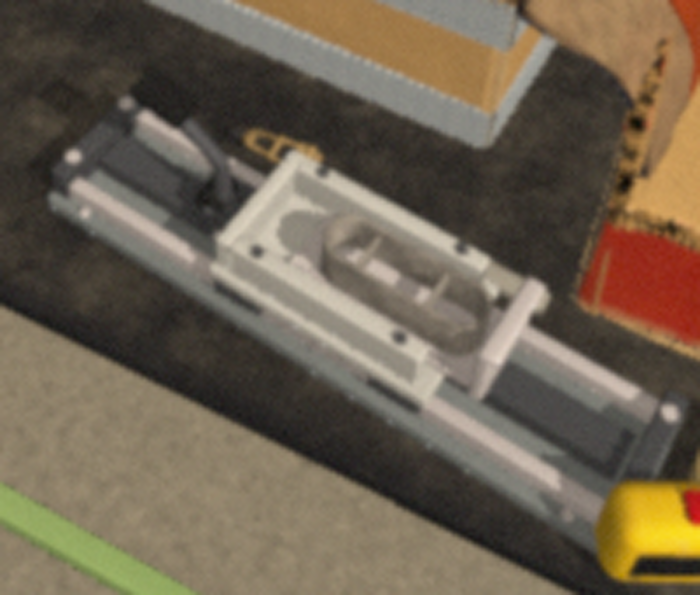

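View pics/scene0.png

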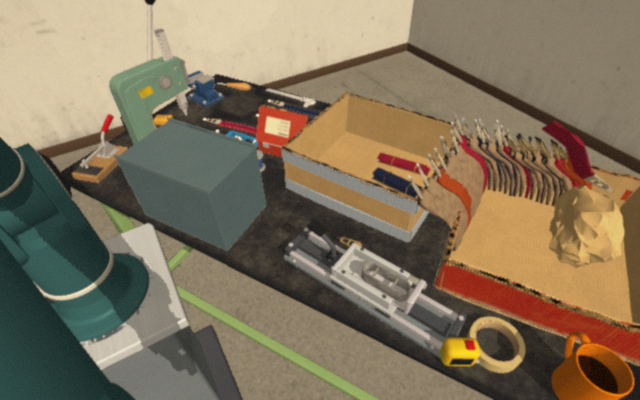

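```bash
cat >> h.py <<'E'
def bp(p,uv,z):
    K=p['camera_matrix'];R=p['R'];t=p['t']
    d=R.T@np.linalg.inv(K)@np.array([uv[0],uv[1],1.]);c=-R.T@t
    return c+d*(z-c[2])/d[2]
E
python3 - <<'E'
from h import *
p=get_image('top'); s=get_image('scene')
f=lambda u,v:(320+(u+.5)/4-.5,130+(v+.5)/4-.5)
g=lambda u,v:(270+(u+.5)/3.5-.5,200+(v+.5)/3.5-.5)
P={}
for n,uv,z in [('screwA',(118,353),37),('screwB',(152,440),37),('cornL',(155,475),12),('cornU',(97,328),37),('screwR',(695,121),37),
 ('chA',(318,262),68),('chB',(355,387),68),('cs1',(347,244),68),('cs2',(497,184),68),('cs3',(397,356),68),('cs4',(546,295),68),
 ('plateTop',(585,155),88),('plateBot',(625,250),88),('pad',(228,357),119)]:
    P[n]=bp(p,f(*uv),z); print(n,P[n].round(1))
print('scene')
for n,uv,z in [('screwA',(127,103),37),('screwB',(72,156),37),('screwR',(669,411),37),('cs1',(323,172),68),('cs2',(462,247),68),('cs3',(257,251),68),('cs4',(401,338),68),
 ('plateTop',(538,285),88),('plateBot',(482,338),88),('pad',(198,135),119)]:
    print(n,bp(s,g(*uv),z).round(1))
E
```

```text
screwA [ 464.9 -110.4   37. ]
screwB [ 411.7 -131.1   37. ]
cornL [ 390.4 -134.1   12. ]
cornU [480.3 -97.5  37. ]
screwR [ 609.7 -466.3   37. ]
chA [ 517.3 -228.6   68. ]
chB [ 442.9 -249.1   68. ]
cs1 [ 528.2 -246.    68. ]
cs2 [ 564.5 -335.6   68. ]
cs3 [ 461.3 -274.1   68. ]
cs4 [ 497.8 -362.3   68. ]
plateTop [ 577.8 -381.3   88. ]
plateBot [ 521.8 -402.2   88. ]
pad [ 456.6 -169.5  119. ]
scene
screwA [ 465.7 -111.5   37. ]
screwB [ 412.7 -132.    37. ]
screwR [ 611.4 -465.6   37. ]
cs1 [ 529.8 -248.4   68. ]
cs2 [ 567.  -336.2   68. ]
cs3 [ 463.4 -275.    68. ]
cs4 [ 499.8 -364.7   68. ]
plateTop [ 575.6 -386.7   88. ]
plateBot [ 527.8 -395.7   88. ]
pad [ 458.6 -217.9  119. ]
```

Request:
play_rows --plan '[[[0.8,-0.72,-0.12,0,1],[0.8,-0.72,-0.12,0,1],[0.8,-0.72,-0.12,0,1],[0.8,-0.72,-0.12,0,1],[0.8,-0.72,-0.12,0,1],[0.8,-0.72,-0.12,0,1],[0.8,-0.72,-0.12,0,1],[0.8,-0.72,-0.12,0,1],[0.8,-0.72,-0.12,0,1],[0.8,-0.72,-0.12,0,1],[0.8,-0.72,-0.12,0,1],[0.8,-0.72,-0.12,0,1],[0.8,-0.72,-0.12,0,1],[0.8,-0.72,-0.12,0,1],[0.8,-0.72,-0.12,0,1],[0.8,-0.72,-0.12,0,1],[0.8,-0.72,-0.12,0,1]]]'

```text
clock: 2.52
eef_pos: [464.2, -176.5, 276.3]
tool_rot: [0.993, 0.12, 0.0, 0.0]
contact_force: [1.0, 0.1, -0.4]
opening: 91.8
```

Request:
play_rows --plan '[[[0,0,0,0.97,0],[0,0,0,0.97,0],[0,0,0,0.97,0],[0,0,0,0.97,0],[0,0,0,0.97,0],[0,0,0,0.97,0],[0,0,0,0.97,0],[0,0,0,0.97,0],[0,0,0,0.97,0],[0,0,0,0.97,0],[0,0,0,0.97,0],[0,0,0,0.97,0],[0,0,0,0.97,0],[0,0,0,0.97,0],[0,0,0,0,0],[0,0,0,0,0]]]'

```text
clock: 3.85
eef_pos: [463.5, -177.8, 275.9]
tool_rot: [0.831, -0.556, 0.0, 0.0]
contact_force: [-0.0, 0.2, -0.1]
opening: 46.1
```

```bash
python3 - <<'E'
from h import *
s=get_state(); p=get_image('wrist'); save(p,'w1')
print(s); print(p['camera_matrix'].tolist(),p['tool_from_camera'].tolist())
for n in ['lever_pad','lever_hinge','brake_shoe']: print(n,find_in(p,n)[:2])
E
```

```text
{'clock': 3.85, 'joint_pos': array([ 0.48523594,  0.15648463, -0.20711892,  1.88879714,  0.03611901,
        1.09969527, -2.48609085]), 'qd': array([ 0.00440367,  0.00178893, -0.00509479,  0.00063066,  0.00180587,
        0.00198554,  0.0090789 ]), 'effort': array([-1.85790716e-02, -3.38853800e+01, -6.67502079e-01, -2.48156208e+01,
        6.04597433e-02, -5.51724038e-02, -1.88738066e-01]), 'eef_pos': array([ 463.49538831, -177.80282003,  275.8661954 ]), 'tool_rot': array([ 8.31085752e-01, -5.56144281e-01,  1.01217266e-04,  3.54224423e-05]), 'contact_force': array([-0.02922053,  0.19559447, -0.08025991]), 'ft_torque': array([ 0.13899614, -0.00020336, -0.01196993]), 'opening': 46.05908404174321}
[[283.29799594048427, 0.0, 314.98531082139084], [0.0, 283.29799594048427, 199.56809548504285], [0.0, 0.0, 1.0]] [[-0.0010809125579010817, -0.963146276121139, -0.2689759885603591, 75.05306986695554], [0.999998698804014, -0.0007189762886512784, -0.0014441133517785094, 0.12179547946578051], [0.0011975050390708444, -0.26897719953013993, 0.9631458000295714, -170.24459903758748], [0.0, 0.0, 0.0, 1.0]]
lever_pad [{'box': [317.1, 172.6, 22.0, 76.1], 'conf': 0.59}]
lever_hinge [{'box': [317.6, 170.1, 23.0, 71.6], 'conf': 0.58}]
brake_shoe [{'box': [266.2, 51.3, 13.0, 102.6], 'conf': 0.32}, {'box': [313.8, 105.4, 74.0, 206.5], 'conf': 0.23}]
```

View pics/w1.png

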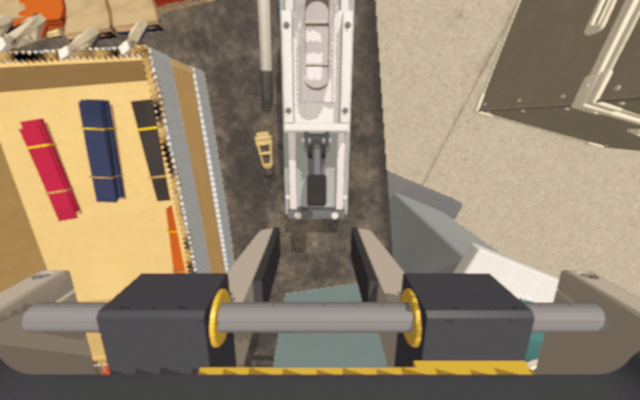

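```bash
cat >> h.py <<'E'
from scipy.spatial.transform import Rotation as Ro
def wcam(p,s):
    T=np.array(p['tool_from_camera']);Rt=Ro.from_quat(s['tool_rot']).as_matrix()
    Rw=Rt@T[:3,:3]; c=Rt@T[:3,3]+s['eef_pos']
    return dict(camera_matrix=p['camera_matrix'],R=Rw.T,t=-Rw.T@c)
O=np.array([513.9,-305.2]);bx=np.array([-.379,.926]);bx/=np.linalg.norm(bx);by=np.array([-bx[1],bx[0]])
def bed(P): d=np.asarray(P)[:2]-O; return np.round([d@bx,d@by],1)
def proj(p,P):
    q=p['camera_matrix']@(p['R']@np.asarray(P)+p['t']); return q[:2]/q[2]
E
python3 - <<'E'
from h import *
s=get_state(); p=get_image('wrist'); c=wcam(p,s)
a=p['frame'][90:240,270:370,::-1]; cv2.imwrite('pics/w1c.png',cv2.resize(a,None,fx=4,fy=4,interpolation=cv2.INTER_CUBIC))
print('tool bed',bed(s['eef_pos']))
for x,y,z in [(132,0,119),(132-18,12,113),(132-18,-12,113),(150,12,124),(150,-12,124),(86,0,30)]:
    P=np.r_[O+x*bx+y*by,z]; print((x,y,z),((proj(c,P)-[270,90])*4).round())
E
```

```text
tool bed [137.   -1.6]
(132, 0, 119) [187. 369.]
(114, 12, 113) [227. 305.]
(114, -12, 113) [146. 305.]
(150, 12, 124) [227. 432.]
(150, -12, 124) [146. 432.]
(86, 0, 30) [186. 191.]
```

View pics/w1c.png

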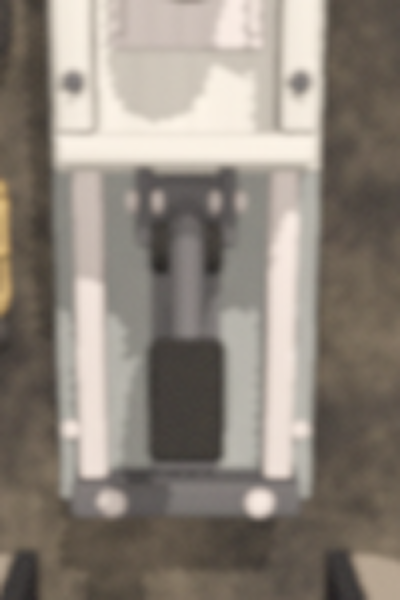

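```bash
python3 - <<'E'
from h import *
s=get_state(); p=get_image('wrist'); c=wcam(p,s); t=get_image('top'); sc=get_image('scene')
for n,im,(x0,x1,y0,y1) in [('t2',t,(350,420,190,240)),('s2',sc,(270,370,200,280))]:
    a=im['frame'][y0:y1,x0:x1,::-1]; cv2.imwrite('pics/%s.png'%n,cv2.resize(a,None,fx=7,fy=7,interpolation=cv2.INTER_CUBIC))
def pts(q):
    h=np.array([86,30.]);r=100*np.array([np.cos(1.094-q),np.sin(1.094-q)])
    u=np.array([np.cos(.3-q),np.sin(.3-q)])
    out=[h+r+k*u for k in(-19,0,19)]
    return out
for q in (0,.1,.2,.3,.4):
    print(q,[ (np.r_[O+a*bx,z]).round(0).tolist() for a,z in pts(q)[1:2]])
    for n,cc,o,k in [('w',c,(270,90),4),('t',t,(350,190),7),('s',sc,(270,200),7)]:
        print('  ',n,[((proj(cc,np.r_[O+a*bx+y*by,z])-o)*k).round().tolist() for a,z in pts(q)[::2] for y in(-12,12)])
# screws check
for P in [(465,-111,37),(412.2,-131.5,37),(529,-247,68),(462.3,-274.5,68)]: print(((proj(c,P)-[270,90])*4).round())
E
```

```text
0 [[464.0, -183.0, 119.0]]
   w [[146.0, 304.0], [227.0, 304.0], [146.0, 433.0], [227.0, 433.0]]
   t [[264.0, 125.0], [294.0, 194.0], [164.0, 165.0], [193.0, 234.0]]
   s [[421.0, 198.0], [373.0, 248.0], [324.0, 121.0], [276.0, 170.0]]
0.1 [[461.0, -175.0, 114.0]]
   w [[146.0, 330.0], [226.0, 330.0], [147.0, 456.0], [226.0, 456.0]]
   t [[240.0, 136.0], [269.0, 204.0], [135.0, 177.0], [164.0, 246.0]]
   s [[399.0, 193.0], [352.0, 243.0], [301.0, 124.0], [253.0, 171.0]]
0.2 [[458.0, -168.0, 108.0]]
   w [[147.0, 353.0], [226.0, 353.0], [148.0, 475.0], [225.0, 475.0]]
   t [[216.0, 146.0], [245.0, 214.0], [109.0, 189.0], [138.0, 257.0]]
   s [[379.0, 190.0], [331.0, 239.0], [281.0, 129.0], [233.0, 176.0]]
0.3 [[455.0, -161.0, 101.0]]
   w [[148.0, 373.0], [225.0, 373.0], [148.0, 489.0], [224.0, 489.0]]
   t [[194.0, 156.0], [222.0, 224.0], [86.0, 199.0], [114.0, 267.0]]
   s [[360.0, 190.0], [313.0, 238.0], [264.0, 136.0], [216.0, 183.0]]
0.4 [[452.0, -154.0, 94.0]]
   w [[148.0, 391.0], [224.0, 391.0], [149.0, 500.0], [222.0, 500.0]]
   t [[173.0, 165.0], [201.0, 233.0], [66.0, 209.0], [94.0, 276.0]]
   s [[343.0, 191.0], [296.0, 240.0], [249.0, 146.0], [201.0, 193.0]]
[111. 494.]
[260. 497.]
[73. 77.]
[300.  76.]
```

View pics/t2.png

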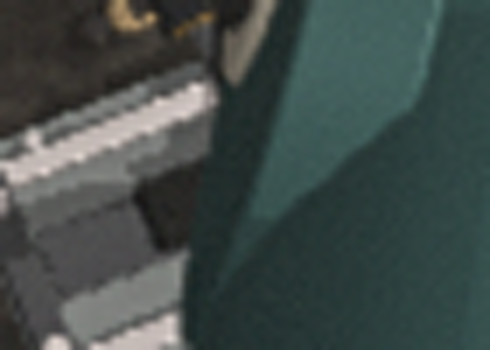

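View pics/s2.png

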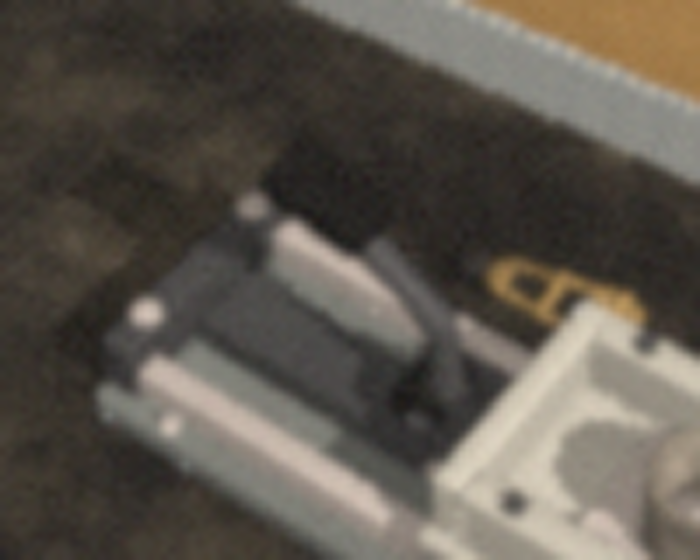

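Request:
play_rows --plan '[[[-0.15,0.05,0,0,0],[0,0,0.7,0,0],[0,0,0.7,0,0],[0,0,0.7,0,0],[0,0,0.7,0,0],[0,0,0.7,0,0],[0,0,0.7,0,0],[0,0,0.7,0,0],[0,0,0.4,0,0],[0,0,0.3,0,0],[0,0,0.17,0,0],[0,0,0,0,0],[0,0,0,0,0]]]'

```text
clock: 5.33
eef_pos: [460.7, -174.3, 103.1]
tool_rot: [0.83, -0.557, 0.0, -0.0]
contact_force: [0.2, -0.8, 0.1]
opening: 45.7
```

```bash
python3 - <<'E'
from h import *
s=get_state(); p=get_image('wrist'); save(p,'w2'); sc=get_image('scene')
print(s['eef_pos'],bed(s['eef_pos']),s['contact_force'],s['opening'])
a=sc['frame'][170:300,250:400,::-1]; cv2.imwrite('pics/s3.png',cv2.resize(a,None,fx=5,fy=4.6,interpolation=cv2.INTER_CUBIC))
E
```

```text
[ 460.7099643 -174.2945231  103.0748733] [141.3  -0.4] [ 0.15328695 -0.84882945  0.09458019] 45.72091495305311
```

View pics/w2.png

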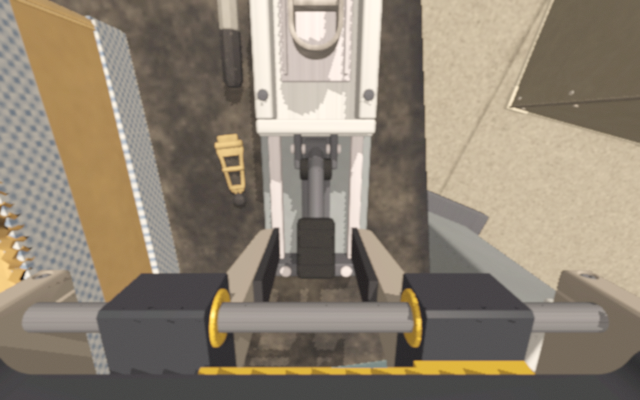

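View pics/s3.png

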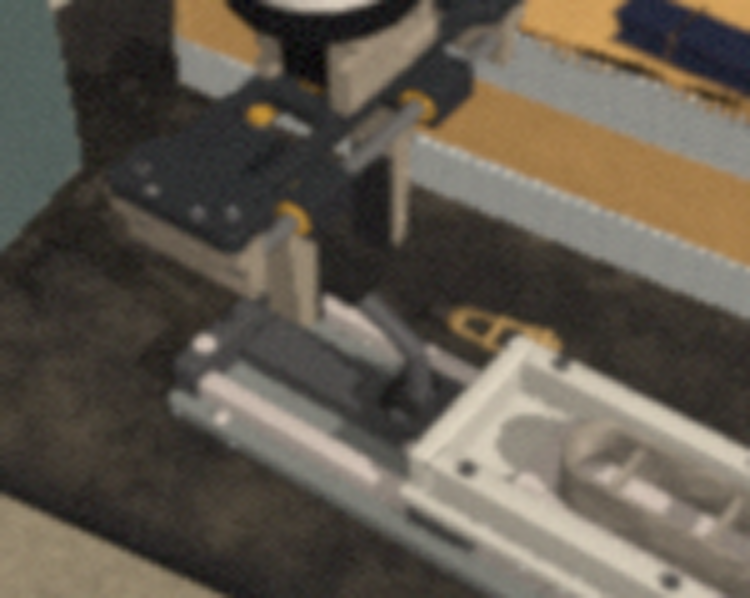

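```bash
python3 - <<'E'
import cv2
a=cv2.imread('pics/w2.png')[120:310,240:400]; cv2.imwrite('pics/w2c.png',cv2.resize(a,None,fx=4,fy=3.1,interpolation=cv2.INTER_CUBIC))
E
```

```text
(no output)
```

View pics/w2c.png

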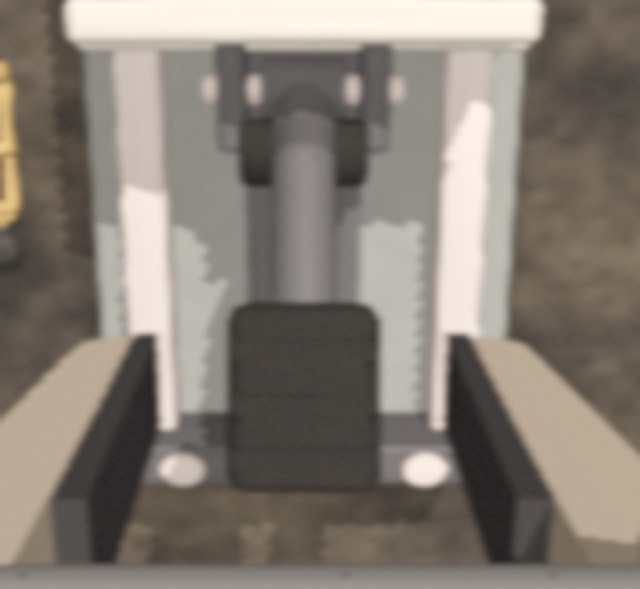

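```bash
python3 - <<'E'
from h import *
from scipy.optimize import least_squares
s=get_state(); p=get_image('wrist'); c2=wcam(p,s)
s1=dict(s); s1['eef_pos']=np.array([463.495,-177.803,275.866]); s1['tool_rot']=np.array([.831086,-.556144,1e-4,3.5e-5]); c1=wcam(p,s1)
W=lambda x,y,z: np.r_[O+x*bx+y*by,z]
for n,r1,r2 in [('near',174.3,217.7),('far',205.5,278)]:
    r=least_squares(lambda v:[proj(c1,W(v[0],0,v[1]))[1]-r1,proj(c2,W(v[0],0,v[1]))[1]-r2],[130,110]); print(n,r.x)
for h in (0,):
  for q in (0,.05,.1,.15,.2):
    o=[]
    for k in (-19,19):
        a=np.array([86,30])+100*np.array([np.cos(1.094-q),np.sin(1.094-q)])+k*np.array([np.cos(.3-q),np.sin(.3-q)])
        o+=[a.round().tolist(),proj(c1,W(a[0],0,a[1]))[1].round(1),proj(c2,W(a[0],0,a[1]))[1].round(1), (proj(c2,W(a[0],12,a[1]))-proj(c2,W(a[0],-12,a[1])))[0].round(1)]
    print(q,o)
for x,z in [(86,30),(75,68)]: print(x,z,proj(c2,W(x,0,z)))
E
```

```text
near [125.3894309 103.8019301]
far [162.11749334 114.25557824]
0 [[114.0, 113.0], np.float64(166.0), np.float64(204.3), np.float64(40.6), [150.0, 124.0], np.float64(198.2), np.float64(269.0), np.float64(40.9)]
0.05 [[118.0, 112.0], np.float64(169.3), np.float64(210.2), np.float64(40.0), [155.0, 121.0], np.float64(201.2), np.float64(273.1), np.float64(39.8)]
0.1 [[122.0, 110.0], np.float64(172.4), np.float64(215.7), np.float64(39.4), [159.0, 118.0], np.float64(204.0), np.float64(276.6), np.float64(38.8)]
0.15 [[126.0, 108.0], np.float64(175.3), np.float64(220.7), np.float64(38.7), [163.0, 114.0], np.float64(206.4), np.float64(279.5), np.float64(37.7)]
0.2 [[130.0, 106.0], np.float64(178.1), np.float64(225.4), np.float64(38.0), [168.0, 110.0], np.float64(208.6), np.float64(281.8), np.float64(36.7)]
86 30 [316.06713823 145.07660968]
75 68 [316.13128572 133.74274836]
```

Request:
play_rows --plan '[[[0,0,0,0,-0.3],[0,0,0,0,-0.4],[0,0,0,0,-0.5],[0,0,0,0,-0.6],[0,0,0,0,-1],[0,0,0,0,-1],[0,0,0,0,-1],[0,0,0,0,-1]]]' --squeeze 35

```text
clock: 6.15
eef_pos: [460.5, -174.3, 102.9]
tool_rot: [0.83, -0.557, 0.0, 0.0]
contact_force: [-1.0, -0.1, 3.3]
opening: 23.6
```

Request:
play_rows --plan '[[[-0.064,0,0.045,0,-1],[-0.064,0,0.045,0,-1],[-0.061,0,0.048,0,-1],[-0.061,0,0.048,0,-1],[-0.06,0,0.052,0,-1],[-0.06,0,0.052,0,-1],[0,0,0,0,-1],[0,0,0,0,-1]]]'

```text
clock: 6.82
eef_pos: [456.6, -164.8, 94.8]
tool_rot: [0.83, -0.557, 0.001, 0.0]
contact_force: [-3.2, -0.9, 9.2]
opening: 23.8
```

```bash
cat > chk.py <<'E'
from h import *
import sys
s=get_state(); print(s['clock'],s['eef_pos'].round(1),bed(s['eef_pos']),s['contact_force'].round(1),'Fbx',round(s['contact_force'][:2]@bx,1),s['ft_torque'].round(2),s['opening'])
n=sys.argv[1]
p=get_image('wrist'); save(p,'w'+n); sc=get_image('scene')
# carriage motion: template match on scene of end region
a=sc['frame'][190:350,270:480,::-1]; cv2.imwrite('pics/s%s.png'%n,cv2.resize(a,None,fx=3.6,fy=3.6,interpolation=cv2.INTER_CUBIC))
ref=cv2.imread('pics/scene0.png')[215:330,320:460]; fr=sc['frame'][:,:,::-1].copy()
# front plate/die region
t=ref[25:100,30:115]; m=cv2.matchTemplate(fr[210:350,310:480],t,cv2.TM_CCOEFF_NORMED); _,v,_,l=cv2.minMaxLoc(m)
print('match',v,l[0]+310-350,l[1]+210-240)
E
python3 chk.py 4
```

```text
6.8167 [ 456.6 -164.8   94.8] [ 1.516e+02 -1.000e-01] [-3.2 -0.9  9.2] Fbx 0.4 [-0.49  0.44 -0.  ] 23.824294887697814
match 0.9982210397720337 0 0
```

View pics/w4.png

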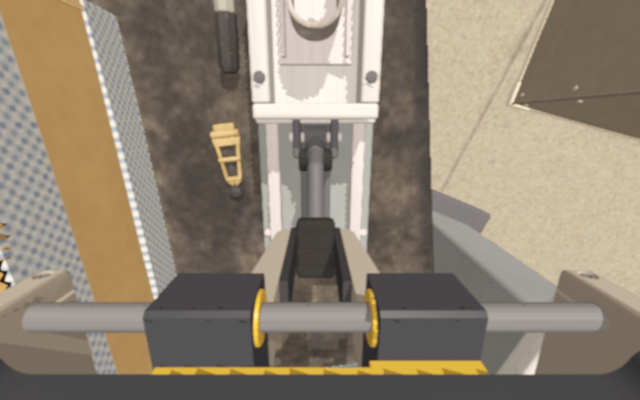

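View pics/s4.png

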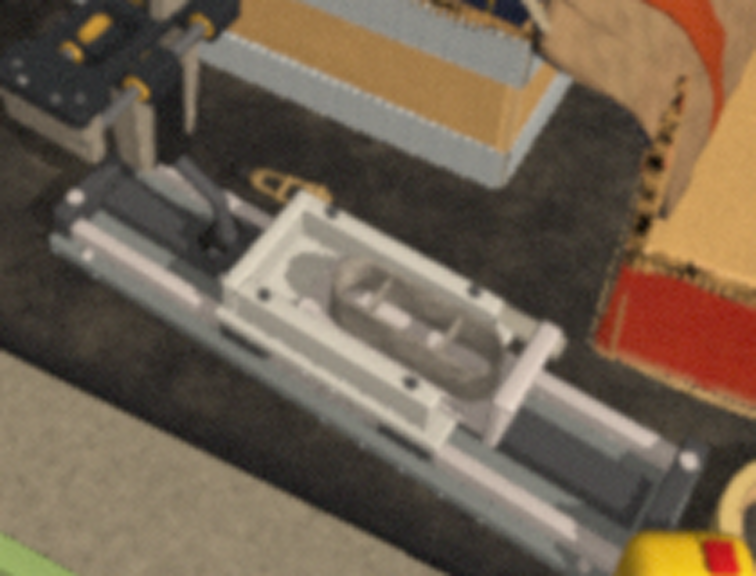

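Request:
play_rows --plan '[[[-0.057,0,0.053,0,-1],[-0.057,0,0.053,0,-1],[-0.054,0,0.057,0,-1],[-0.054,0,0.057,0,-1],[-0.052,0,0.06,0,-1],[-0.052,0,0.06,0,-1],[0,0,0,0,-1],[0,0,0,0,-1]]]'

```text
clock: 7.58
eef_pos: [452.8, -155.5, 84.4]
tool_rot: [0.83, -0.557, 0.001, 0.0]
contact_force: [-2.5, -1.4, 7.6]
opening: 23.7
```

```bash
python3 chk.py 5
```

```text
7.5833 [ 452.8 -155.5   84.4] [ 1.617e+02 -1.000e-01] [-2.5 -1.4  7.6] Fbx -0.3 [-0.32  0.37 -0.01] 23.667975373756406
match 0.9980931282043457 0 0
```

View pics/w5.png

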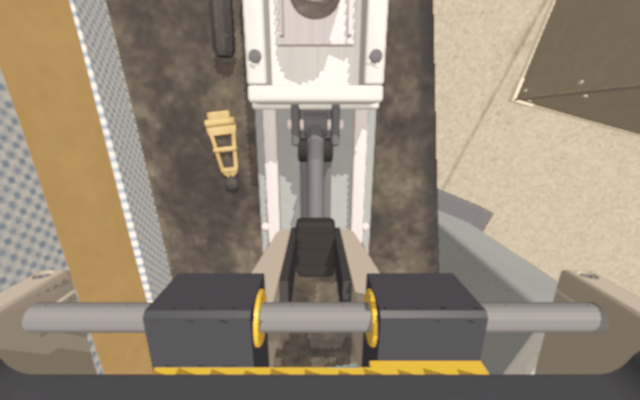

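Request:
play_rows --plan '[[[-0.049,0,0.062,0,-1],[-0.048,0,0.062,0,-1],[0,0,0,0,-1]]]'

```text
clock: 7.93
eef_pos: [451.6, -152.8, 80.6]
tool_rot: [0.83, -0.557, 0.001, 0.0]
contact_force: [-2.0, 0.3, 7.0]
opening: 23.8
```

Request:
play_rows --plan '[[[-0.045,0,0.065,0,-1],[0,0,0,0,-1]]]'

```text
clock: 8.1
eef_pos: [451.1, -151.4, 78.6]
tool_rot: [0.83, -0.557, 0.001, 0.0]
contact_force: [-1.8, 0.1, 7.5]
opening: 23.7
```

Request:
play_rows --plan '[[[-0.045,0,0.065,0,-1],[0,0,0,0,-1]]]'

```text
clock: 8.27
eef_pos: [450.6, -150.2, 76.6]
tool_rot: [0.83, -0.557, 0.001, 0.0]
contact_force: [-2.2, -1.1, 6.1]
opening: 23.7
```

Request:
play_rows --plan '[[[-0.04,0,0.067,0,-1],[0,0,0,0,-1]]]'

```text
clock: 8.43
eef_pos: [450.1, -149.1, 74.6]
tool_rot: [0.83, -0.557, 0.001, 0.0]
contact_force: [-1.7, -0.4, 6.1]
opening: 23.3
```

Request:
play_rows --plan '[[[-0.04,0,0.067,0,-1],[0,0,0,0,-1]]]'

```text
clock: 8.6
eef_pos: [449.6, -148.0, 72.5]
tool_rot: [0.83, -0.557, 0.0, 0.0]
contact_force: [-2.1, -0.3, 6.0]
opening: 23.3
```

Request:
play_rows --plan '[[[-0.038,0,0.067,0,-1],[0,0,0,0,-1]]]'

```text
clock: 8.77
eef_pos: [449.2, -146.9, 70.5]
tool_rot: [0.83, -0.557, 0.0, 0.0]
contact_force: [-1.7, 0.1, 5.7]
opening: 23.6
```

Request:
play_rows --plan '[[[-0.038,0,0.067,0,-1],[0,0,0,0,-1]]]'

```text
clock: 8.93
eef_pos: [448.8, -145.8, 68.5]
tool_rot: [0.83, -0.557, 0.0, 0.0]
contact_force: [-1.8, -0.9, 5.7]
opening: 23.6
```

Request:
play_rows --plan '[[[-0.035,0,0.07,0,-1],[0,0,0,0,-1]]]'

```text
clock: 9.1
eef_pos: [448.4, -144.8, 66.4]
tool_rot: [0.83, -0.557, 0.0, 0.0]
contact_force: [-1.4, -0.2, 5.2]
opening: 23.7
```

```bash
python3 chk.py 6
```

```text
9.1 [ 448.4 -144.8   66.4] [ 1.732e+02 -1.000e-01] [-1.4 -0.2  5.2] Fbx 0.3 [-0.29  0.2   0.05] 23.67565668718505
match 0.9979194402694702 0 0
```

View pics/s6.png

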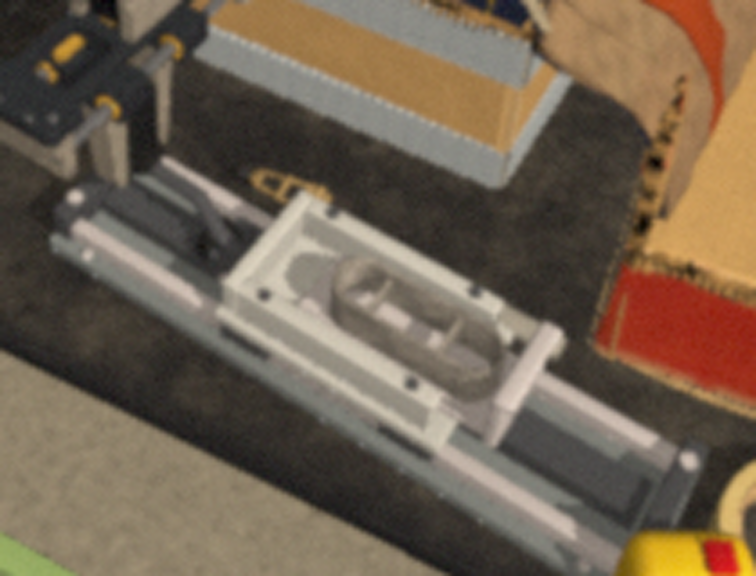

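View pics/w6.png

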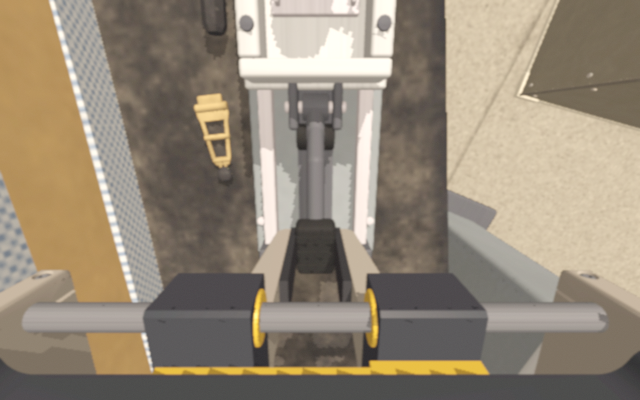

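Request:
play_rows --plan '[[[-0.033,0,0.07,0,-1],[0,0,0,0,-1]]]'

```text
clock: 9.37
eef_pos: [448.0, -143.9, 64.3]
tool_rot: [0.83, -0.557, 0.0, 0.0]
contact_force: [-1.7, -0.8, 5.9]
opening: 23.7
```

Request:
play_rows --plan '[[[-0.03,0,0.07,0,-1],[0,0,0,0,-1]]]'

```text
clock: 9.53
eef_pos: [447.6, -142.9, 62.3]
tool_rot: [0.83, -0.557, 0.0, 0.0]
contact_force: [-2.0, -0.0, 7.7]
opening: 23.6
```

Request:
play_rows --plan '[[[-0.03,0,0.07,0,-1],[0,0,0,0,-1]]]'

```text
clock: 9.7
eef_pos: [447.2, -142.0, 60.3]
tool_rot: [0.83, -0.557, 0.0, 0.0]
contact_force: [-2.8, -0.0, 8.9]
opening: 23.5
```

Request:
play_rows --plan '[[[-0.028,0,0.07,0,-1],[0,0,0,0,-1]]]'

```text
clock: 9.87
eef_pos: [447.0, -141.3, 58.5]
tool_rot: [0.83, -0.557, 0.0, 0.0]
contact_force: [-2.5, -0.5, 12.1]
opening: 23.9
```

Request:
play_rows --plan '[[[-0.014,0,0.035,0,-1],[0,0,0,0,-1],[0,0,0,0,-1]]]'

```text
clock: 10.12
eef_pos: [446.8, -141.0, 57.6]
tool_rot: [0.83, -0.557, 0.0, 0.0]
contact_force: [-4.1, 1.2, 14.3]
opening: 23.9
```

Request:
play_rows --plan '[[[-0.006,0,0.018,0,-1],[0,0,0,0,-1],[0,0,0,0,-1],[0,0,0,0,-1],[0,0,0,0,-1]]]'

```text
clock: 10.53
eef_pos: [446.7, -140.8, 57.2]
tool_rot: [0.83, -0.557, 0.0, 0.0]
contact_force: [-4.6, -0.2, 15.8]
opening: 23.4
```

```bash
python3 chk.py 7
```

```text
10.5333 [ 446.7 -140.8   57.2] [ 1.776e+02 -1.000e-01] [-4.6 -0.2 15.8] Fbx 1.6 [-0.1   0.95  0.04] 23.401018379114728
match 0.9984838366508484 0 0
```

View pics/w7.png

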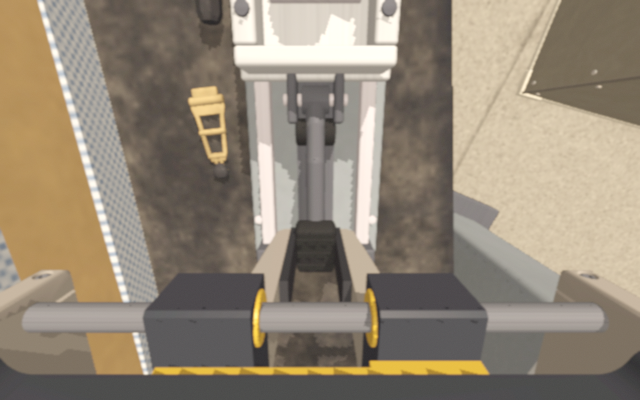

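Request:
play_rows --plan '[[[0,0,0,0,-0.3],[0,0,0,0,-0.1],[0,0,0,0,0],[0,0,0,0,0],[0,0,0,0,0],[0,0,-0.3,0,0],[0,0,-0.6,0,0],[0,0,-0.8,0,0],[0,0,-0.8,0,0],[0,0,-0.8,0,0],[0,0,-0.8,0,0],[0,0,-0.7,0,0],[0,0,0,0,0]]]'

```text
clock: 11.72
eef_pos: [449.1, -141.1, 204.6]
tool_rot: [0.83, -0.557, 0.004, -0.001]
contact_force: [0.1, -0.7, 0.1]
opening: 45.8
```

```bash
python3 chk.py 8
```

```text
11.7167 [ 449.1 -141.1  204.6] [176.4  -2.2] [ 0.1 -0.7  0.1] Fbx -0.7 [ 0.04 -0.08  0.01] 45.83179235895592
match 0.9984293580055237 0 0
```

View pics/w8.png

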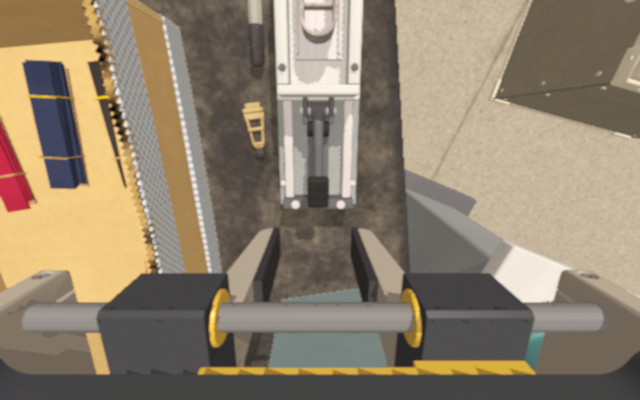

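Request:
play_rows --plan '[[[0.4,0,0,0,-1],[0.8,0.01,0,0,-1],[0.8,0.01,0,0,-1],[0.8,0.01,0,0,-1],[0.8,0.01,0,0,-1],[0.8,0.01,0,0,-1],[0.8,0.01,0,0,-1],[0.8,0,0,0,-1],[0.8,0,0,0,-1],[0.8,0,0,0,-1],[0.8,0,0,0,-1],[0.8,0,0,0,-1],[0.8,0,0,0,-1],[0.8,0,0,0,-1],[0.3,0,0,0,-1],[0,0,0,0,-1],[0,0,0,0,-1]]]'

```text
clock: 13.23
eef_pos: [570.2, -448.9, 198.1]
tool_rot: [0.83, -0.557, -0.002, -0.0]
contact_force: [-0.1, 0.4, 0.9]
opening: 0.3
```

```bash
python3 - <<'E'
from h import *
s=get_state(); p=get_image('wrist'); save(p,'w9'); c=wcam(p,s)
print(s['eef_pos'],bed(s['eef_pos']),s['contact_force'],s['opening'],s['joint_pos'])
print(find_in(p,'slide_handle')[:2])
W=lambda x,y,z: np.r_[O+x*bx+y*by,z]
for x in(-75,-90,-100,-110): print(x,[proj(c,W(x,y,88)).round() for y in(-30,30)])
E
```

```text
[ 570.23610175 -448.88598367  198.0980701 ] [-154.3    2.3] [-0.13439182  0.44487551  0.87894154] 0.281217699395127 [ 0.67913149  0.61760999 -0.09098136  1.39812204  0.05779202  1.13164172
 -2.17340318]
[{'box': [289.4, 242.6, 5.6, 11.3], 'conf': 0.47}]
-75 [array([286., 266.]), array([340., 266.])]
-90 [array([285., 253.]), array([341., 253.])]
-100 [array([285., 245.]), array([341., 245.])]
-110 [array([285., 236.]), array([341., 236.])]
```

View pics/w9.png

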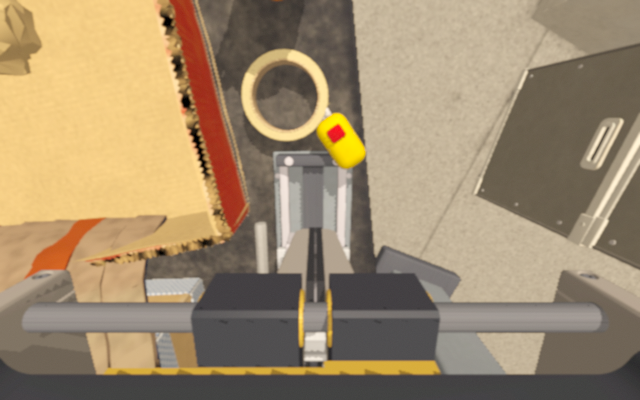

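```bash
python3 - <<'E'
from h import *
s=get_state(); p=get_image('wrist'); c=wcam(p,s); t=get_image('top'); save(t,'t9'); sc=get_image('scene'); save(sc,'s9')
for uv,z in [((247,207),0),((230,235),80),((218,238),80),((160,235),120),((150,225),150)]: print(uv,z,bed(bp(c,uv,z)))
f=lambda u,v:(320+(u+.5)/4-.5,130+(v+.5)/4-.5)
for uv in [(604,152),(636,246)]: print(bed(bp(t,f(*uv),88)))
# red box in original top/scene
E
```

```text
(247, 207) 0 [-114.4  -91.8]
(230, 235) 80 [-106.9  -92.5]
(218, 238) 80 [-103.4 -106. ]
(160, 235) 120 [-123.8 -146. ]
(150, 225) 150 [-145.3 -135.2]
[-105.5  -27.8]
[-99.5  29.7]
```

View pics/s9.png

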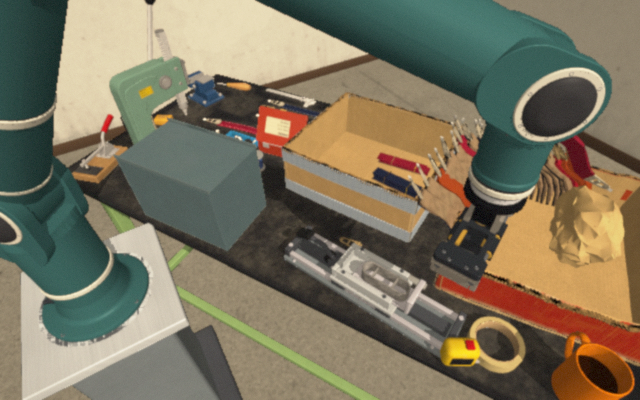

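View pics/t9.png

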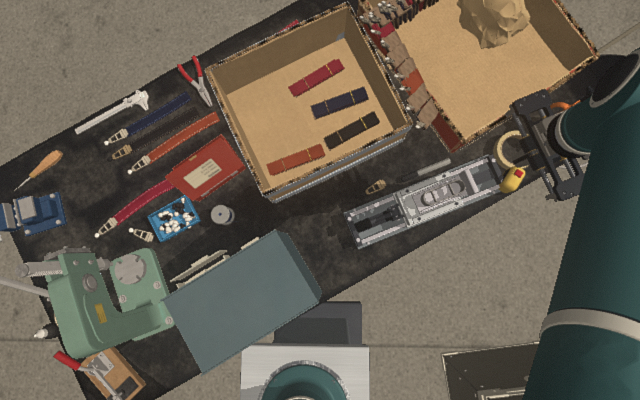

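```bash
python3 - <<'E'
from h import *
s=get_state(); t=get_image('top'); sc=get_image('scene')
W=lambda x,y,z: np.r_[O+x*bx+y*by,z]
for z in (0,40,80,120): print(z,'scene',proj(sc,W(-114,-92,z)).round(),'top',proj(t,W(-114,-92,z)).round())
def cam(p): return -p['R'].T@p['t']
def tri(u1,u2):
    a=p1=np.array(cam(t));d1=t['R'].T@np.linalg.inv(t['camera_matrix'])@np.r_[u1,1];b=cam(sc);d2=sc['R'].T@np.linalg.inv(sc['camera_matrix'])@np.r_[u2,1]
    k=np.linalg.lstsq(np.c_[d1,-d2],b-a,rcond=None)[0];return (a+k[0]*d1),(b+k[1]*d2)
a=cv2.imread('pics/scene0.png')[110:310,390:590]; cv2.imwrite('pics/sb.png',cv2.resize(a,None,fx=3,fy=3))
a=cv2.imread('pics/top0.png')[0:180,340:540]; cv2.imwrite('pics/tb.png',cv2.resize(a,None,fx=3,fy=3))
E
```

```text
0 scene [436. 286.] top [451. 151.]
40 scene [440. 275.] top [456. 147.]
80 scene [444. 264.] top [461. 142.]
120 scene [448. 252.] top [467. 138.]
```

View pics/sb.png

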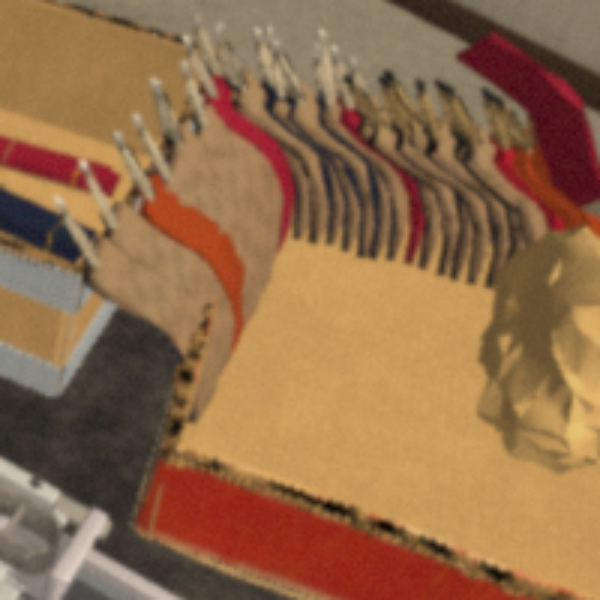

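View pics/tb.png

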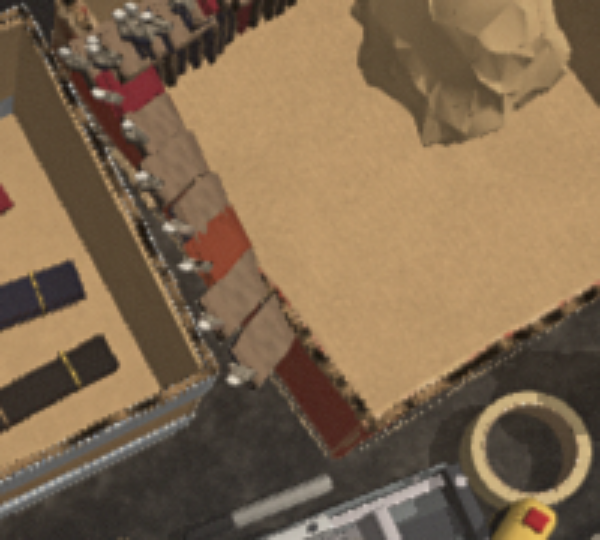

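```bash
python3 - <<'E'
from h import *
t=get_image('top'); sc=get_image('scene')
def tri(u1,u2):
    o=[]
    for p,u in((t,u1),(sc,u2)): o.append((-p['R'].T@p['t'],p['R'].T@np.linalg.inv(p['camera_matrix'])@np.r_[u,1]))
    (a,d1),(b,d2)=o
    k=np.linalg.lstsq(np.c_[d1,-d2],b-a,rcond=None)[0];return ((a+k[0]*d1+b+k[1]*d2)/2)
for u1,u2 in [((419.3,126),(410,177)),((340+345/3,450/3),(435,287)),((340+375/3,425/3),(446,264))]:
    P=tri(u1,u2); print(P.round(),bed(P))
E
```

```text
[ 637. -246.  223.] [   7.8 -136.1]
[ 639. -381.    6.] [-117.1  -87. ]
[ 641. -381.   89.] [-118.5  -89.1]
```

Request:
play_rows --plan '[[[-0.3,-0.07,0.2,0,-1],[-0.3,0,0.5,0,-1],[0,0,0.7,0,-1],[0,0,0.7,0,-1],[0,0,0.7,0,-1],[0,0,0.7,0,-1],[0,0,0.6,0,-1],[0,0,0.4,0,-1],[0,0,0,0,-1],[0,0,0,0,-1]]]'

```text
clock: 14.52
eef_pos: [566.1, -431.8, 64.9]
tool_rot: [0.83, -0.557, -0.0, 0.0]
contact_force: [0.2, -0.6, -0.4]
opening: 0.6
```

```bash
python3 chk.py 10
```

```text
14.5167 [ 566.1 -431.8   64.9] [-137.    -0.4] [ 0.2 -0.6 -0.4] Fbx -0.7 [ 0.12 -0.01 -0.  ] 0.6216749173414595
match 0.7727280855178833 -1 0
```

View pics/s10.png

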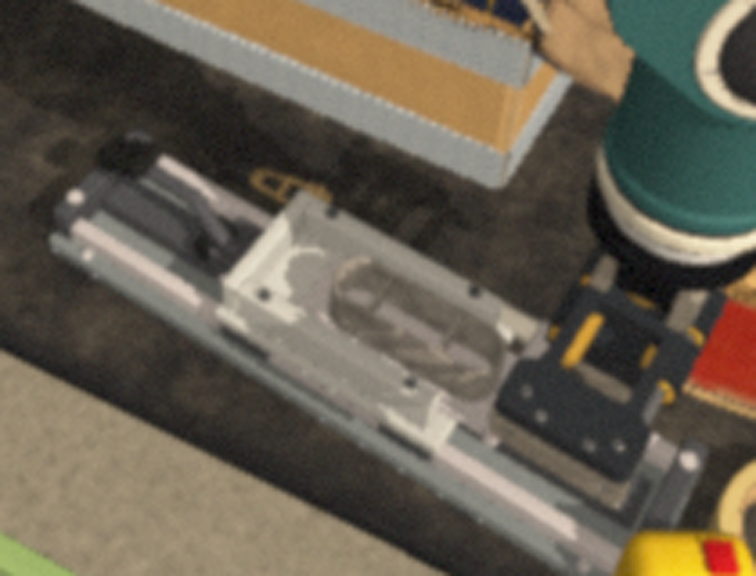

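View pics/w10.png

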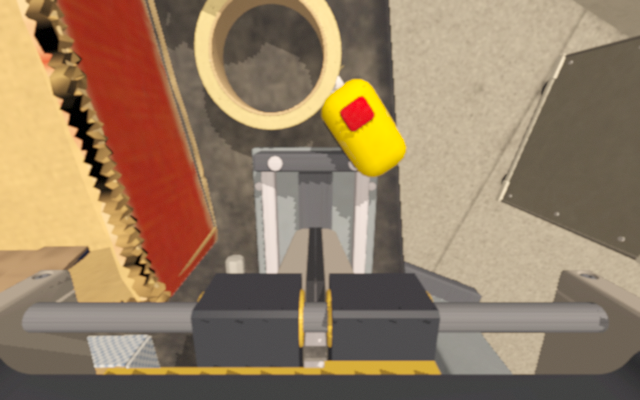

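Request:
play_rows --plan '[[[-0.15,0.01,0,0,-1],[-0.15,0,0,0,-1],[-0.15,0,0,0,-1],[0,0,0,0,-1]]]'

```text
clock: 14.95
eef_pos: [560.9, -418.2, 65.6]
tool_rot: [0.831, -0.557, 0.0, -0.0]
contact_force: [0.4, 0.4, 0.7]
opening: 0.4
```

Request:
play_rows --plan '[[[-0.1,0,0,0,-1],[-0.1,0,0,0,-1],[0,0,0,0,-1]]]'

```text
clock: 15.2
eef_pos: [558.4, -413.3, 65.1]
tool_rot: [0.83, -0.557, -0.0, -0.0]
contact_force: [1.3, 0.1, -1.3]
opening: 0.2
```

Request:
play_rows --plan '[[[-0.1,0,0,0,-1],[0,0,0,0,-1]]]'

```text
clock: 15.37
eef_pos: [557.2, -410.7, 65.0]
tool_rot: [0.83, -0.557, -0.0, -0.0]
contact_force: [-0.4, 0.1, -0.1]
opening: 0.1
```

Request:
play_rows --plan '[[[-0.06,0,0,0,-1],[-0.06,0,0,0,-1],[0,0,0,0,-1]]]'

```text
clock: 15.62
eef_pos: [556.1, -408.3, 65.1]
tool_rot: [0.83, -0.557, 0.001, 0.0]
contact_force: [0.6, -1.8, -0.9]
opening: 0.4
```

Request:
play_rows --plan '[[[-0.06,0,0,0,-1],[-0.06,0,0,0,-1],[0,0,0,0,-1]]]'

```text
clock: 15.87
eef_pos: [555.4, -406.6, 65.3]
tool_rot: [0.83, -0.558, 0.002, 0.001]
contact_force: [3.0, -5.0, -3.2]
opening: 0.5
```

Request:
play_rows --plan '[[[-0.06,0,0,0,-1],[-0.06,0,0,0,-1],[-0.06,0,0,0,-1],[0,0,0,0,-1]]]'

```text
clock: 16.2
eef_pos: [553.4, -401.7, 65.3]
tool_rot: [0.83, -0.558, 0.002, 0.001]
contact_force: [3.1, -4.8, -4.5]
opening: 0.2
```

```bash
cat > car.py <<'E'
from h import *
import sys
# track carriage +x end (unoccluded) and hinge in scene, subpixel
s=get_state(); print(s['clock'],s['eef_pos'].round(1),bed(s['eef_pos']),s['contact_force'].round(1),'Fbx',round(s['contact_force'][:2]@bx,1))
sc=get_image('scene'); fr=sc['frame'][:,:,::-1].copy(); n=sys.argv[1]
cv2.imwrite('pics/s%s.png'%n,cv2.resize(fr[190:350,270:480],None,fx=3.6,fy=3.6,interpolation=cv2.INTER_CUBIC))
ref=cv2.imread('pics/scene0.png'); g=lambda a:cv2.cvtColor(a,cv2.COLOR_BGR2GRAY).astype(np.float32)
pts=np.float32([[351.5+11,248.5],[343,271],[333,270],[356,243]]).reshape(-1,1,2)
q,st,e=cv2.calcOpticalFlowPyrLK(cv2.cvtColor(ref,6),cv2.cvtColor(fr,6),pts,None,winSize=(13,13),maxLevel=1)
print((q-pts).reshape(-1,2).round(2).tolist())
W=lambda x,y,z: np.r_[O+x*bx+y*by,z]
print('px per 10mm',(proj(sc,W(70,0,68))-proj(sc,W(60,0,68))).round(1))
E
python3 car.py 11
```

```text
16.2 [ 553.4 -401.7   65.3] [-104.3    0. ] [ 3.1 -4.8 -4.5] Fbx -5.7
[[-0.8500000238418579, 1.090000033378601], [4.420000076293945, -9.529999732971191], [-0.20999999344348907, -0.14000000059604645], [-0.8500000238418579, 1.6699999570846558]]
px per 10mm [-3.9 -2.2]
```

View pics/s11.png

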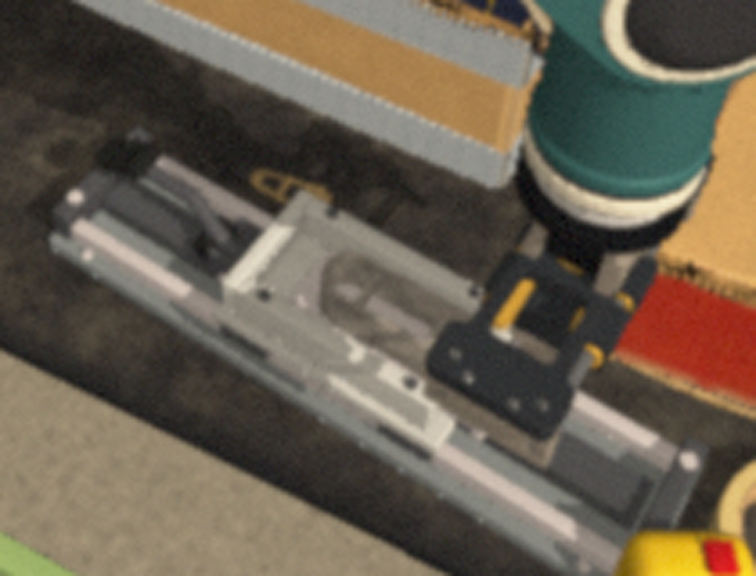

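Request:
play_rows --plan '[[[-0.06,0,0,0,-1],[-0.06,0,0,0,-1],[-0.06,0,0,0,-1],[-0.06,0,0,0,-1],[0,0,0,0,-1]]]'

```text
clock: 16.67
eef_pos: [550.6, -395.0, 65.2]
tool_rot: [0.83, -0.558, 0.002, 0.001]
contact_force: [3.9, -5.3, -4.4]
opening: 0.4
```

```bash
python3 car.py 12
```

```text
16.6667 [ 550.6 -395.    65.2] [-97.    0.1] [ 3.9 -5.3 -4.4] Fbx -6.4
[[-0.8199999928474426, 1.0499999523162842], [3.700000047683716, -11.09000015258789], [-0.0, -0.36000001430511475], [-0.8700000047683716, 1.659999966621399]]
px per 10mm [-3.9 -2.2]
```

View pics/s12.png

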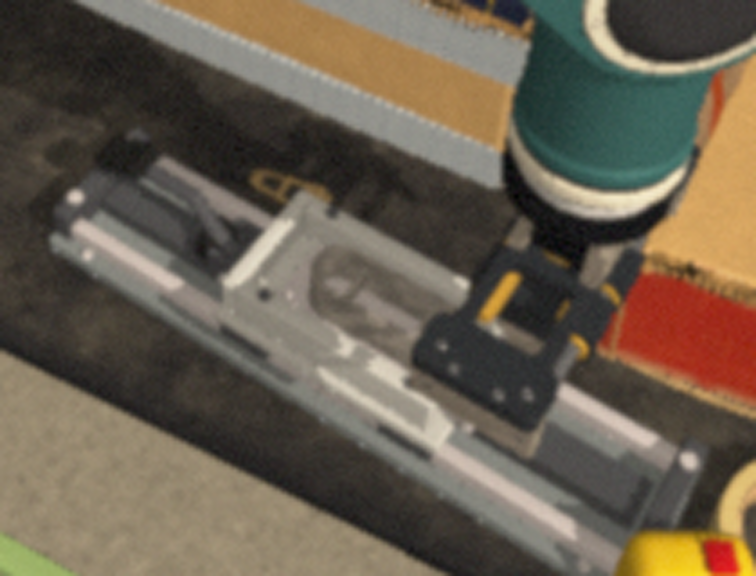

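Carriage still fixed, the die is sliding in. Continuing until the force jumps.

Request:
play_rows --plan '[[[-0.06,0,0,0,-1],[-0.06,0,0,0,-1],[0,0,0,0,-1]]]'

```text
clock: 16.97
eef_pos: [549.2, -391.7, 65.2]
tool_rot: [0.83, -0.558, 0.002, 0.001]
contact_force: [3.5, -5.6, -4.4]
opening: 0.1
```

Request:
play_rows --plan '[[[-0.06,0,0,0,-1],[-0.06,0,0,0,-1],[0,0,0,0,-1]]]'

```text
clock: 17.22
eef_pos: [548.2, -389.3, 65.3]
tool_rot: [0.83, -0.558, 0.003, 0.001]
contact_force: [5.0, -8.4, -6.2]
opening: -0.1
```

Request:
play_rows --plan '[[[-0.06,0,0,0,-1],[-0.06,0,0,0,-1],[0,0,0,0,-1]]]'

```text
clock: 17.47
eef_pos: [548.1, -388.9, 65.6]
tool_rot: [0.83, -0.558, 0.006, 0.002]
contact_force: [8.9, -13.5, -9.3]
opening: 0.5
```

```bash
python3 car.py 13
```

```text
17.4667 [ 548.1 -388.9   65.6] [-90.4   0.1] [  8.9 -13.5  -9.3] Fbx -15.9
[[-1.0099999904632568, 0.8799999952316284], [3.690000057220459, -13.829999923706055], [0.7599999904632568, -1.2999999523162842], [-1.0800000429153442, 1.5800000429153442]]
px per 10mm [-3.9 -2.2]
```

View pics/s13.png

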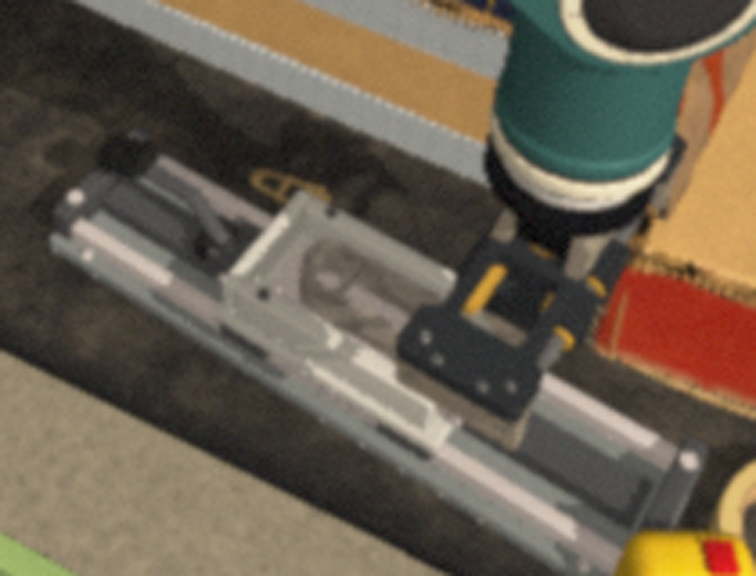

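Request:
play_rows --plan '[[[0.02,0,0,0,-1],[0,0,0,0,-1],[0,0,0,0,-1],[0,0,0,0,-1]]]'

```text
clock: 17.85
eef_pos: [548.0, -388.8, 65.5]
tool_rot: [0.83, -0.558, 0.005, 0.002]
contact_force: [7.4, -11.4, -8.9]
opening: 0.2
```

Request:
play_rows --plan '[[[0.1,0,0,0,-1],[0.15,0,0,0,-1],[0.3,0,0,0,-1],[0.5,0,0,0,-1],[0,0,-0.5,0,-1],[0,0,-0.8,0,-1],[0,0,-0.8,0,-1],[0,0,-0.8,0,-1],[0,0,-0.8,0,-1],[0,0,-0.8,0,-0.5],[0,0,0,0,-0.2]]]'

```text
clock: 18.77
eef_pos: [560.5, -413.7, 207.1]
tool_rot: [0.83, -0.557, 0.005, -0.0]
contact_force: [-0.0, -0.4, 1.2]
opening: 11.8
```

```bash
python3 car.py 14; python3 - <<'E'
from h import *
t=get_image('top'); a=t['frame'][130:270,320:520,::-1]; cv2.imwrite('pics/t14.png',cv2.resize(a,None,fx=4,fy=4,interpolation=cv2.INTER_CUBIC))
E
```

```text
18.7667 [ 560.5 -413.7  207.1] [-118.   -2.] [-0.  -0.4  1.2] Fbx -0.4
[[-0.3199999928474426, 0.6399999856948853], [-0.4000000059604645, -0.05000000074505806], [-0.2800000011920929, -0.15000000596046448], [-0.23999999463558197, 0.23000000417232513]]
px per 10mm [-3.9 -2.2]
```

View pics/s14.png

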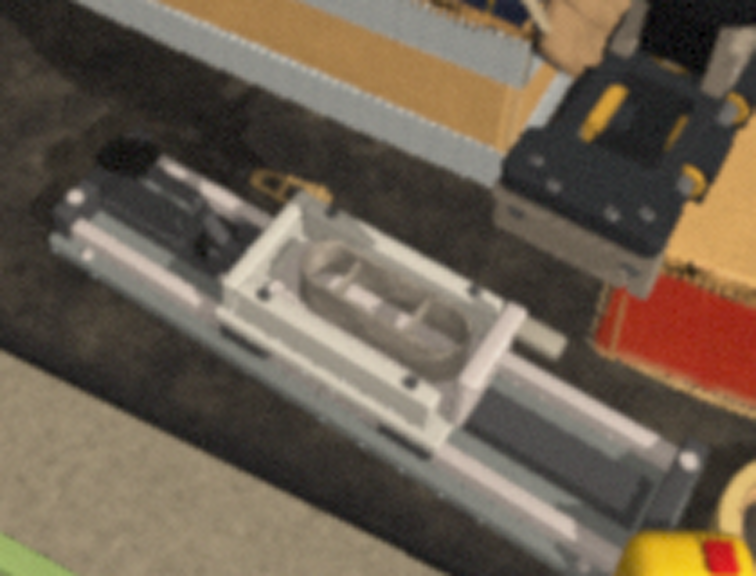

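View pics/t14.png

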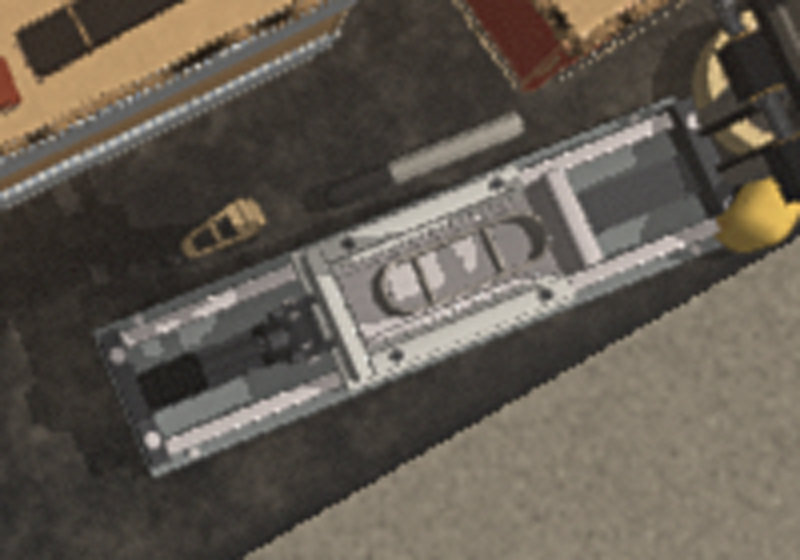

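Request:
play_rows --plan '[[[-0.4,0,0,0,0],[-0.8,0.01,0,0,0],[-0.8,0.01,0,0,0],[-0.8,0.01,0,0,0],[-0.8,0.01,0,0,0],[-0.8,0.01,0,0,0],[-0.8,0.01,0,0,0],[-0.8,0,0,0,0],[-0.8,0,0,0,0],[-0.8,0,0,0,0],[-0.8,0,0,0,0],[-0.8,0,0,0,0],[-0.8,0,0,0,0],[-0.4,0,0,0,0],[0,0,0,0,0],[0,0,0,0,0]]]'

```text
clock: 20.2
eef_pos: [438.1, -124.8, 199.8]
tool_rot: [0.83, -0.557, -0.0, 0.0]
contact_force: [1.1, 0.7, 0.2]
opening: 46.1
```

```bash
python3 chk.py 15
```

```text
20.2 [ 438.1 -124.8  199.8] [195.7   1.9] [1.1 0.7 0.2] Fbx 0.2 [ 0.08 -0.02  0.02] 46.07460071816207
match 0.8816169500350952 0 0
```

View pics/w15.png

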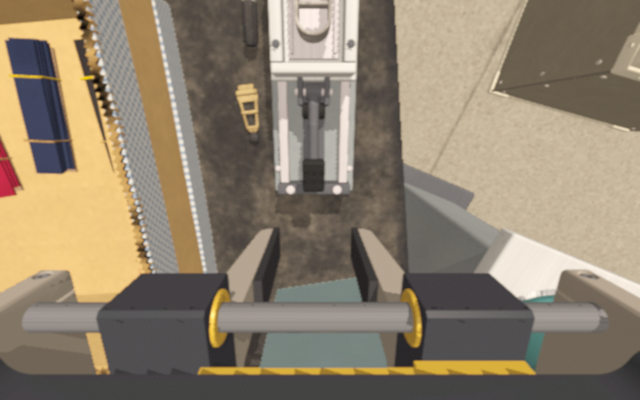

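Request:
play_rows --plan '[[[0.3,-0.06,0,0,0],[0.3,0,0.3,0,0],[0,0,0.7,0,0],[0,0,0.7,0,0],[0,0,0.7,0,0],[0,0,0.7,0,0],[0,0,0.7,0,0],[0,0,0.5,0,0],[0,0,0.3,0,0],[0,0,0.15,0,0],[0,0,0,0,0],[0,0,0,0,0]]]'

```text
clock: 21.3
eef_pos: [447.0, -141.0, 57.7]
tool_rot: [0.83, -0.558, 0.0, -0.0]
contact_force: [-0.3, -0.3, 1.2]
opening: 46.2
```

```bash
python3 chk.py 16
```

```text
21.3 [ 447.  -141.    57.7] [177.3  -0.3] [-0.3 -0.3  1.2] Fbx -0.2 [ 0.17 -0.01 -0.  ] 46.17765535582582
match 0.881824791431427 0 0
```

View pics/w16.png

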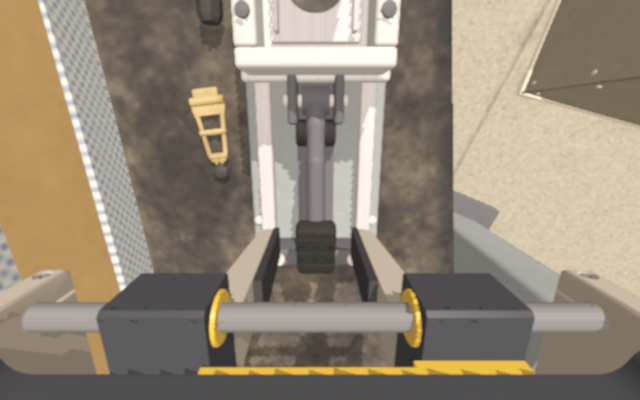

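Pad sits between the open fingers exactly as it was left. Grip and follow the arc back up.

Request:
play_rows --plan '[[[0,0,0,0,-0.3],[0,0,0,0,-0.5],[0,0,0,0,-1],[0,0,0,0,-1],[0,0,0,0,-1],[0,0,0,0,-1],[0.014,0,-0.04,0,-1],[0.014,0,-0.04,0,-1],[0.028,0,-0.07,0,-1],[0.03,0,-0.07,0,-1],[0.03,0,-0.07,0,-1],[0,0,0,0,-1]]]' --squeeze 35

```text
clock: 22.4
eef_pos: [447.8, -143.5, 66.1]
tool_rot: [0.83, -0.557, -0.0, -0.0]
contact_force: [2.6, -0.2, -8.6]
opening: 23.7
```

```bash
python3 chk.py 17
```

```text
22.4 [ 447.8 -143.5   66.1] [174.7  -0. ] [ 2.6 -0.2 -8.6] Fbx -1.1 [ 0.39 -0.42 -0.01] 23.735215319589575
match 0.8792740702629089 0 0
```

View pics/w17.png

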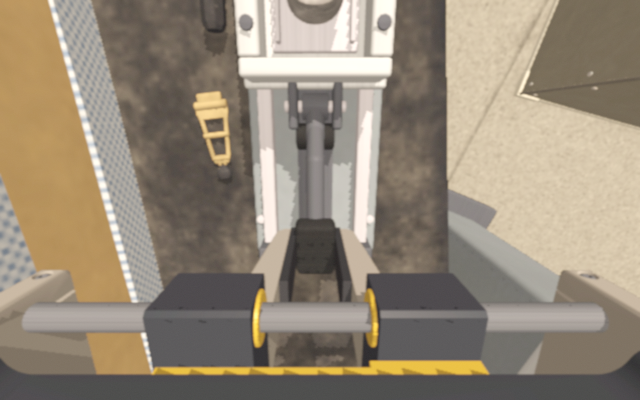

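Request:
play_rows --plan '[[[0.038,0,-0.07,0,-1],[0.038,0,-0.067,0,-1],[0.038,0,-0.067,0,-1],[0.038,0,-0.067,0,-1],[0.04,0,-0.067,0,-1],[0.04,0,-0.067,0,-1],[0.045,0,-0.065,0,-1],[0.045,0,-0.065,0,-1],[0.049,0,-0.062,0,-1],[0.049,0,-0.062,0,-1],[0,0,0,0,-1]]]'

```text
clock: 23.42
eef_pos: [452.8, -155.8, 86.4]
tool_rot: [0.83, -0.558, 0.0, 0.0]
contact_force: [2.7, 0.0, -8.7]
opening: 23.7
```

```bash
python3 chk.py 18
```

```text
23.4167 [ 452.8 -155.8   86.4] [161.4  -0. ] [ 2.7  0.  -8.7] Fbx -1.0 [ 0.36 -0.4   0.05] 23.674627293305473
match 0.8786181211471558 0 0
```

View pics/s18.png

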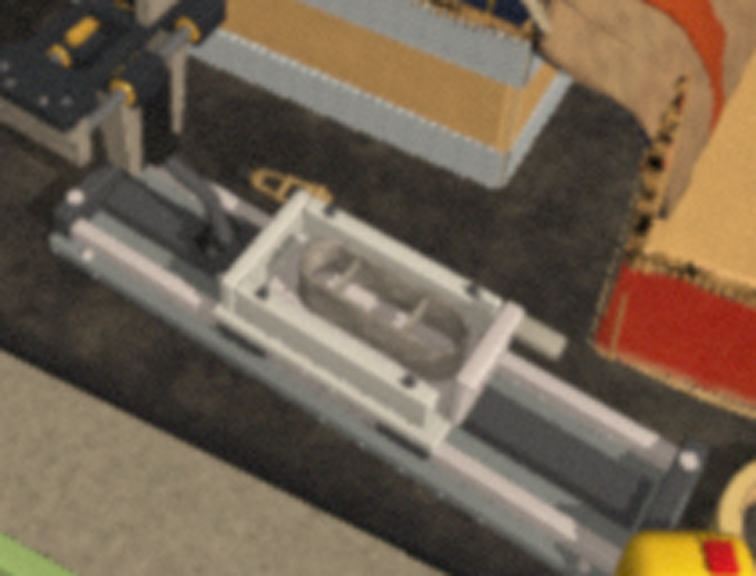

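Request:
play_rows --plan '[[[0.058,0,-0.06,0,-1],[0.058,0,-0.06,0,-1],[0.06,0,-0.057,0,-1],[0.06,0,-0.057,0,-1],[0.061,0,-0.053,0,-1],[0.061,0,-0.053,0,-1],[0.063,0,-0.052,0,-1],[0.063,0,-0.052,0,-1],[0.063,0,-0.048,0,-1],[0,0,0,0,-1],[0,0,0,0,-1]]]'

```text
clock: 24.43
eef_pos: [459.1, -171.1, 101.0]
tool_rot: [0.83, -0.557, 0.0, 0.0]
contact_force: [1.6, 0.7, -11.2]
opening: 23.5
```

```bash
python3 chk.py 19
```

```text
24.4333 [ 459.1 -171.1  101. ] [144.9  -0. ] [  1.6   0.7 -11.2] Fbx -0.0 [ 0.55 -0.44  0.03] 23.461198786597862
match 0.8807699680328369 0 0
```

View pics/s19.png

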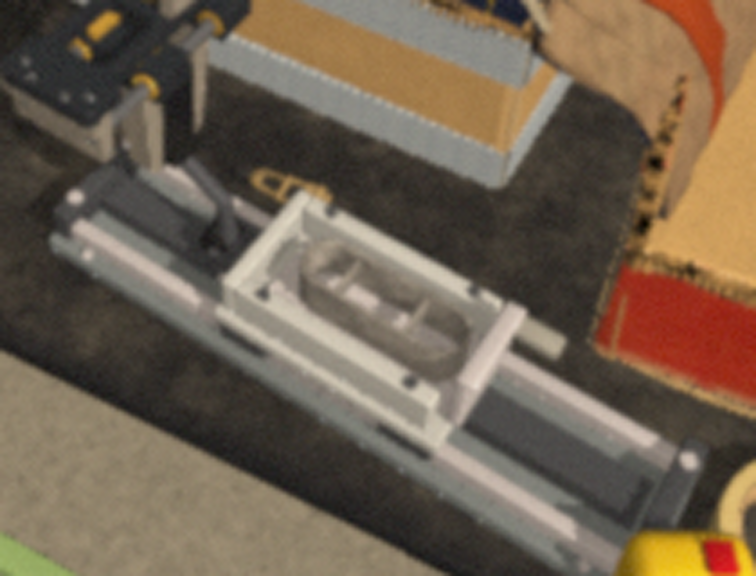

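Request:
play_rows --plan '[[[0.064,0,-0.045,0,-1],[0.064,0,-0.045,0,-1],[0,0,0,0,-1],[0,0,0,0,-1]]]'

```text
clock: 24.87
eef_pos: [460.4, -174.3, 103.5]
tool_rot: [0.83, -0.557, 0.0, 0.0]
contact_force: [2.8, 1.4, -13.7]
opening: 23.8
```

Request:
play_rows --plan '[[[0.064,0,-0.04,0,-1],[0,0,0,0,-1],[0,0,0,0,-1]]]'

```text
clock: 25.12
eef_pos: [461.0, -176.0, 104.6]
tool_rot: [0.83, -0.557, -0.0, 0.0]
contact_force: [3.6, 0.6, -14.6]
opening: 23.3
```

```bash
python3 chk.py 20
```

```text
25.1167 [ 461.  -176.   104.6] [139.6   0. ] [  3.6   0.6 -14.6] Fbx -0.8 [ 0.8  -0.56  0.06] 23.2505006786413
match 0.8809038400650024 0 0
```

View pics/w20.png

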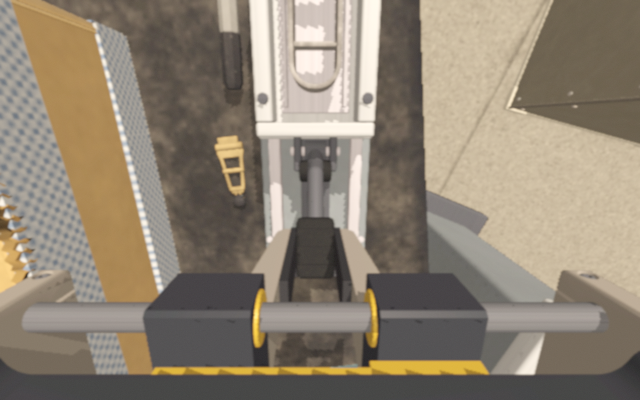

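View pics/s20.png

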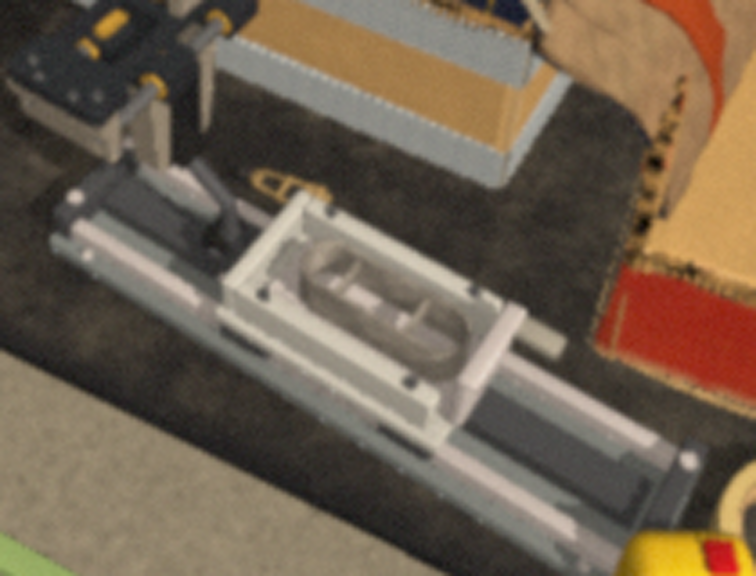

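Request:
play_rows --plan '[[[0.064,0,-0.038,0,-1],[0,0,0,0,-1],[0,0,0,0,-1]]]'

```text
clock: 25.47
eef_pos: [461.8, -177.8, 105.8]
tool_rot: [0.83, -0.557, 0.0, 0.0]
contact_force: [2.6, 1.3, -13.5]
opening: 23.7
```

Request:
play_rows --plan '[[[0.064,0,-0.036,0,-1],[0,0,0,0,-1],[0,0,0,0,-1]]]'

```text
clock: 25.72
eef_pos: [462.5, -179.6, 106.9]
tool_rot: [0.83, -0.557, 0.0, 0.0]
contact_force: [3.9, 1.9, -14.6]
opening: 23.8
```

Request:
play_rows --plan '[[[0.064,0,-0.034,0,-1],[0,0,0,0,-1],[0,0,0,0,-1]]]'

```text
clock: 25.97
eef_pos: [463.2, -181.3, 107.8]
tool_rot: [0.83, -0.557, -0.0, 0.0]
contact_force: [3.2, 1.4, -16.6]
opening: 23.7
```

```bash
python3 chk.py 21
```

```text
25.9667 [ 463.2 -181.3  107.8] [133.8  -0. ] [  3.2   1.4 -16.6] Fbx 0.1 [ 0.77 -0.75 -0.  ] 23.660482329137352
match 0.8821291327476501 0 0
```

View pics/s21.png

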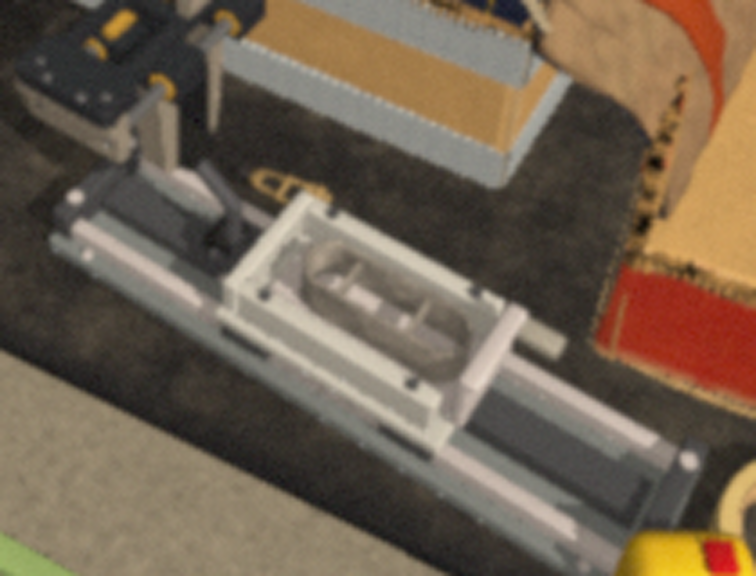

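Request:
play_rows --plan '[[[0,0,0.02,0,-0.3],[0,0,0,0,-0.1],[0,0,0,0,0],[0,0,0,0,0],[0,0,0,0,0],[0,0,-0.3,0,0],[0,0,-0.6,0,0],[0,0,-0.8,0,0],[0,0,-0.8,0,0],[0,0,-0.8,0,0],[0,0,-0.5,0,0],[0,0,0,0,0],[0,0,0,0,0]]]'

```text
clock: 27.15
eef_pos: [463.6, -181.5, 222.3]
tool_rot: [0.83, -0.557, 0.001, -0.0]
contact_force: [0.1, 0.2, -0.6]
opening: 46.3
```

```bash
python3 chk.py 22; python3 - <<'E'
from h import *
t=get_image('top'); a=t['frame'][130:270,320:520,::-1]; cv2.imwrite('pics/t22.png',cv2.resize(a,None,fx=4,fy=4,interpolation=cv2.INTER_CUBIC))
E
```

```text
27.15 [ 463.6 -181.5  222.3] [133.5  -0.3] [ 0.1  0.2 -0.6] Fbx 0.2 [ 0.1   0.02 -0.04] 46.30575049539003
match 0.8822323083877563 0 0
```

View pics/s22.png

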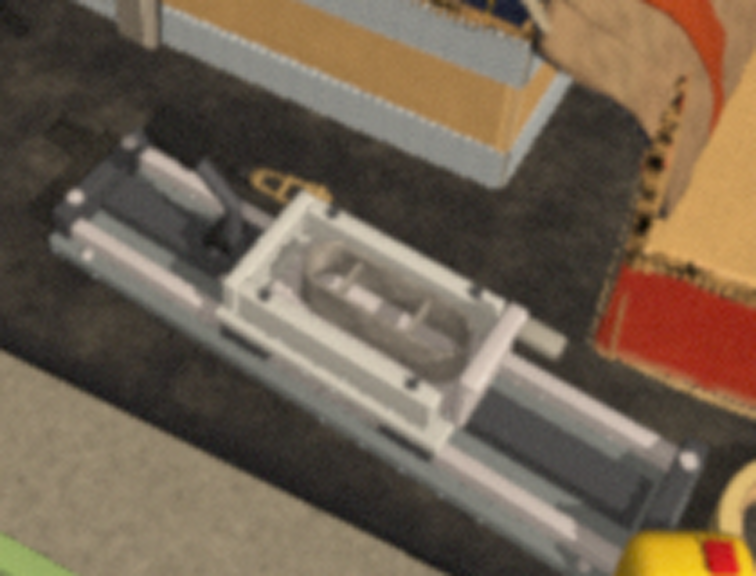

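View pics/w22.png

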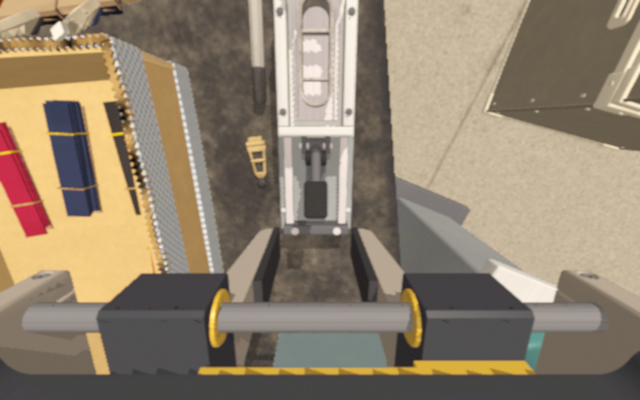

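View pics/t22.png

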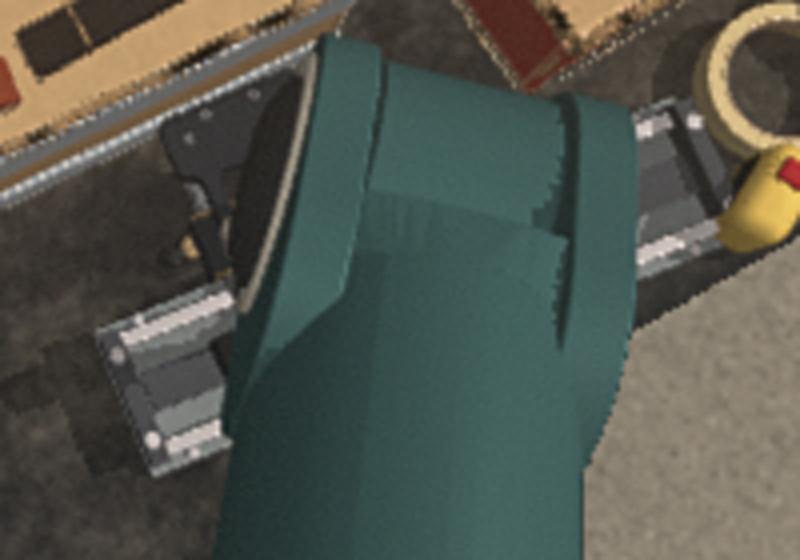

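```bash
python3 -c "
from workcell import *
print(get_state()['qd'].round(4)); print(finish_job())"
```

```text
[-0.0003  0.0083 -0.0017  0.0004  0.0014  0.0011  0.002 ]
the job is handed in; nothing more can be done
None
```

I carried out all three steps and handed the job in at about 27 s. `finish_job` gives no verdict, so what follows rests on my own checks.

- **Brake:** I gripped the pad by its sides and followed the lever's arc down until the wrist read about 15.8 N upward. That is a little over the 14 N aimed for and under the 20 N limit. I then let go, and the lever stayed down.
- **Die slide:** I pushed it with the shut fingers at about 6 N for roughly 19 mm. It then stopped moving and the force rose to about 16 N. That briefly passed the 15 N or so the brake is said to hold, but the pictures show the carriage did not move.
- **Release:** I gripped the pad again and followed the arc back up, slightly past where the lever stood at the start.

**Last checks:**
- The front plate is flush with the carriage end, and the lever is fully up.
- The carriage screws are within about 1 mm of their starting place. During the lift the carriage may have moved about 2 mm and come back.
- The marker and buckle lie where they were. The spool was found only with low confidence, and the arm stayed away from the left of the bed where it is said to stand.
- The gripper is clear of everything.

**What I could not measure:** the shoe's contact force. I inferred it from the wrist force, so both the grip while the slide went home and the shoe being clear of the strip at the end are estimates. My optical-flow check of the carriage gave unreliable readings when the arm's shadow fell across it, so there I went by the screw positions in the pictures.

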